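# Swing the rinse spout over the bowl and open its slack-wheeled valve by one turn

## Task

Swing the rinse spout until its nozzle is over the middle of the white bowl, then open the valve by one full turn of its stem, anticlockwise seen from above. The red wheel sits loose on the stem: push it round by its black handle until you feel it bite, and count the full turn only from there, to within 20 degrees. Leave the bowl, the tin and the spice jar where they stand, and let go of everything at the end.

Things in the scene. Friction and masses are not known exactly. Their poses are not given: they have to be found in the camera images.
- valve: Brass rinse valve on a steel foot 110 x 110 x 10 mm screwed to the table; it cannot move. Origin at the centre of the foot's underside, z up; the valve axis is its z. Its outlet runs along its -y, at 95 mm height, to the swivel of the spout. The brass body is at most 35 mm in radius about the axis, up to 148 mm high.
- wheel_centre (a point): Point on the valve axis in the plane of the level red three-spoked handwheel, 175 mm above the table: rim centre line 62 mm in radius, rim bar 14 mm thick (top at 182 mm). Anticlockwise from above opens. The wheel has play on the stem: from its start it first turns loosely by an unseen angle, different each time (0.4 to 2.8 rad); then it bites and the stem turns with it.
- knob (a point): Centre of the black upright handle fixed to the wheel's rim, 62 mm from the valve axis, 205 mm above the table: a cylinder 23 mm thick from the rim up to 227 mm. Its direction from wheel_centre is the angle of the wheel (not of the stem). Pushing it takes under 1 N in the play, about 9 N once the wheel bites. The wheel stays where it is left; turned back, the whole play (2.9 rad) comes first.
- stem_top (a point): Centre of the top of the threaded steel stem, 17 mm thick, on the valve axis in the wheel's hub, 195 to 206 mm above the table. It rises 5 mm for each full turn of the stem that opens the valve (0.8 mm per rad) and stays where it is left. The valve starts open by less than one turn; two turns more are free.
- swivel (a point): Point on the upright swivel axis of the spout, at the height of the middle of its level pipe, 141 mm above the table. The spout swings level about it by 1.3 rad to either side of the valve's -y and stays where it is left: friction, about 3 N when pushed at 120 mm from the axis.
- nozzle (a point): Centre of the underside of the spout's nozzle, 88 mm above the table, 150 mm from the swivel axis. The spout is a steel pipe 18 mm thick, level (middle 141 mm above the table, between 15 and 135 mm from the swivel axis), then bent down to the nozzle, which is 25 mm in diameter.
- bowl: White bowl with a thin red line, 101 mm across, 45 mm high, loose on the table, origin at the centre of its underside. It stands to one side of the spout's start, near the circle that the nozzle draws (within 15 mm of it).
- tin: Fruit tin, 76 mm across, 58 mm high, loose, origin at the centre of its underside; it stands to the other side of the spout. Leave it.
- spice_jar: Spice jar with a black cap, 44 mm across, 106 mm high, loose, origin at the centre of its underside. Leave it.
Things that resemble listed ones, but are neither listed nor needed, are in the scene too. Leave any blue or purple look-alike of the bowl alone.

How it is judged:
By the outcome, as a careful person would: the job done as asked, in the order asked, and still so for the second after the job is handed in, with the robot touching nothing.
It also fails if it takes over 62 s, if anything falls off the work surface, if the arm or the gripper's body presses on something with over 40 N, if the wrist force passes 120 N, or if a joint passes its speed limit or range.

## Robot

A 6-joint arm with a two-finger parallel gripper is mounted at the origin on the work surface; the furniture and walls round the work are solid. World frame = base frame: x ahead of the robot, y to its left, z up, the work surface at z = 0. Lengths are in mm, angles in rad, forces in N, time in s.
With the tool pointing down it reaches from about 350 to 875 mm from the base axis. Payload 4.2 kg.
Tool frame: the origin (TCP) lies at the very end of the fingers, on their centre line; the grasp point (between the pads) lies arm.grip_depth behind it (arm.grip_depth is the distance from the TCP to the grasp point, in mm); x points along the fingers, y is the direction in which the jaws open and shut, and the axes are right-handed (so a half turn about x gives the same grasp; the last joint's range is limited). The gripper opens to 85 mm and grips with 20 to 120 N. Pads are 22 mm wide; open, the fingers measure 114 mm over their backs; the gripper's body (76 mm by 85 mm) begins 54 mm behind the grasp point. The pads swing forward as they close: fully open they stand 13 mm farther back than shut.
Start: joints at [0.259, 0.385, 0.008, 0, -1.194, -0.259], TCP at [624.979, 0.025, 207.712] pointing down, gripper open.
Joint ranges: [-3.14, 3.14], [-1.21, 2.06], [-1.07, 1.41], [-3.16, 2.05], [-2.99, -0.16], [-3.1, 3.1]. Speed limits (rad/s): [2.79, 2.79, 3.14, 3.14, 3.14, 3.14].

## Interface

Orientations are given as a unit quaternion [x, y, z, w].
In Python, from bench import arm, get_image, models gives the robot as it stands.
- The arm moves only by the tool arm_command, never from a script. Its argument "rows" is a list of rows, each an object of numbers: "dx", "dy", "dz": the shift along the tool's x, y, z in m; "wx", "wy", "wz": the turn, a rotation vector about the tool's x, y, z in degrees; "gripper": the closure, from -1 (fully open) to 1 (shut). A call has exactly 8 rows; each row is the pose to reach, as a shift and turn from the pose measured when the call began, along the tool's axes at that moment; what a row does not reach only later rows make up. A row lasts 1/10 s, in which the tool goes at most 50 mm and 8.59 degrees, less where a joint would pass 70% of its speed; a pose out of reach is approached as far as the arm can. A call with a gripper value outside its range is refused whole. The fingers move at their own pace and stop on an object; the grip force is fixed at half the most. Time passes only in rows, so rows that repeat a pose let the fingers close, or fill a call up. It gives the time, the measured TCP pose, the force and the opening at its end, in the units of the state.
- arm.read_state(): the state, without advancing time (a new reading comes with each control period).
- get_image(name): name is "scene" or "side" or "wrist"; returns a dict with "img" (480x640x3 uint8, red, green, blue), "K" (3x3 intrinsics, pixels), "rvec" (rotation vector, rad) and "tvec" (3), from world to camera coordinates, as OpenCV has them; the wrist camera has in their place "T_tool_cam" (4x4, takes a point from camera to tool coordinates, whose origin is the TCP and whose axes are the tool frame's). Camera axes: x right, y down, z forward; pixel columns grow to the right and rows downward; lengths in mm; the calibration is good to about 2 mm. A picture is of the moment at which its call begins: read the wrist's pose just before it. There is no depth.
- arm.job_done(): hands the job in, once; it reports no verdict.
Trained networks look in the newest picture that a camera, given by its name, has taken for a name from the list of things; names that differ only in an ending like _2 or _b are one class to them, and where a whole thing is asked for, a point or a joint stands for the part that bears it (a point fixed in the world has none). Each returns a list of dicts, best first, with "conf" (0 to 1); they miss things now and then, are a little off and sometimes report something else, mostly with a low value. They report only what shows in the picture. A call takes as long as a camera call. They do not tell look-alikes from the thing itself.
- models.cut_out(camera, query): "mask" (480x640 bool, what is visible of it) and "extent" ([left, top, right, bottom] in pixels, round what is visible of it).
The state is a dict: "clock": time; "joints": joint angles; "joint_vel": joint speeds; "joint_efforts": joint torques, N m; "position": TCP position; "ee_rot": TCP orientation; "contact_force": force on the tool from outside, world axes, zero at the start; "wrist_torque": the same for the moment, N m; "gripper_width": finger opening in mm.
Only numpy, scipy, OpenCV 4.12 (cv2) and the standard library are available. Lean on these libraries where they do the work, as an engineer would, in place of code of your own. Each camera call takes 0.05 s, during which the arm holds its last target.

## Working session

There is one attempt and no reset: what is moved stays moved. The work goes in short steps, Python scripts to look and compute and a tool call to move; the robot and the scene stay as the last step left them, time stands still between calls to the robot, and variables do not carry over. Pictures are saved under pics/ and viewed, and the job is handed in when it is done.

Besides the shell and the picture viewer there is one more tool, called after ">>>" in YAML: its name, and indented under it one key for each argument. arm_command: Moves the arm, as the interface text tells. Its arguments: {"type":"object","properties":{"rows":{"type":"array"}},"required":["rows"]}

```bash
ls; mkdir -p pics; python3 - <<'E'
from bench import arm,get_image,models
import cv2,numpy as np
print(arm.read_state(), arm.grip_depth)
for n in ["scene","side","wrist"]:
    d=get_image(n); cv2.imwrite(f"pics/{n}0.png",d["img"][:,:,::-1]); np.savez(f"pics/{n}0.npz",**d)
    print(n,{k:np.round(v,3).tolist() for k,v in d.items() if k!="img"})
    for q in ["valve","wheel_centre","knob","stem_top","swivel","nozzle","bowl","tin","spice_jar"]:
        if n=="wrist": continue
        try:
            r=models.cut_out(n,q); print(n,q,[(round(x["conf"],2),x["extent"]) for x in r][:4])
        except Exception as e: print(q,e)
print(arm.read_state()["clock"])
E
```

```text
pics
{'clock': 0.0, 'joints': array([ 2.58634370e-01,  3.85552129e-01,  6.64798820e-03, -5.17894576e-04,
       -1.19399204e+00, -2.58583407e-01]), 'joint_vel': array([-0.00062766, -0.00060298, -0.00026946, -0.00149223, -0.00164056,
       -0.00032775]), 'joint_efforts': array([-9.55001960e-04, -3.92286408e+01,  1.88399577e+01,  4.18616563e+00,
       -4.72148502e-03,  8.27910434e-07]), 'position': array([6.24373754e+02, 4.64876115e-02, 2.06630175e+02]), 'ee_rot': array([-0.49944431,  0.50059093,  0.50048505,  0.49947854]), 'contact_force': array([ 0.12991915, -0.18831481, -0.58748626]), 'wrist_torque': array([-0.01972152, -0.06298724,  0.03654892]), 'gripper_width': 85.62636299345097} 18.700000000000003
scene {'K': [[488.994, 0.0, 310.587], [0.0, 488.994, 233.308], [0.0, 0.0, 1.0]], 'rvec': [2.131, -0.633, 0.328], 'tvec': [-421.447, 290.307, 679.835]}
scene valve []
scene wheel_centre [(0.95, [239.7, 163.9, 381.7, 289.2])]
scene knob [(0.91, [239.2, 163.7, 314.2, 209.0])]
scene stem_top [(0.71, [273.1, 174.3, 279.9, 199.8]), (0.35, [304.6, 298.3, 355.0, 353.8])]
scene swivel [(0.8, 
[... 746 characters left out ...]
18.4, 327.1, 300.4])]
side stem_top [(0.49, [282.1, 255.0, 295.8, 267.6])]
side swivel [(0.98, [247.1, 197.3, 329.4, 354.4])]
side nozzle [(0.76, [286.7, 199.3, 302.1, 258.9])]
side bowl [(0.93, [242.3, 222.4, 276.6, 253.5]), (0.88, [268.3, 183.8, 305.1, 213.2]), (0.84, [354.2, 263.1, 404.7, 304.2]), (0.77, [368.7, 218.1, 415.7, 257.3])]
side tin [(0.76, [314.4, 220.3, 351.8, 265.5]), (0.37, [245.8, 218.8, 325.3, 300.5])]
side spice_jar [(0.92, [174.0, 295.7, 209.7, 348.9])]
wrist {'K': [[343.857, 0.0, 311.924], [0.0, 343.857, 242.319], [0.0, 0.0, 1.0]], 'T_tool_cam': [[0.001, -0.328, 0.945, -166.506], [1.0, 0.001, -0.001, -1.492], [-0.001, 0.945, 0.328, -83.447], [0.0, 0.0, 0.0, 1.0]]}
1.05
```

View pics/scene0.png

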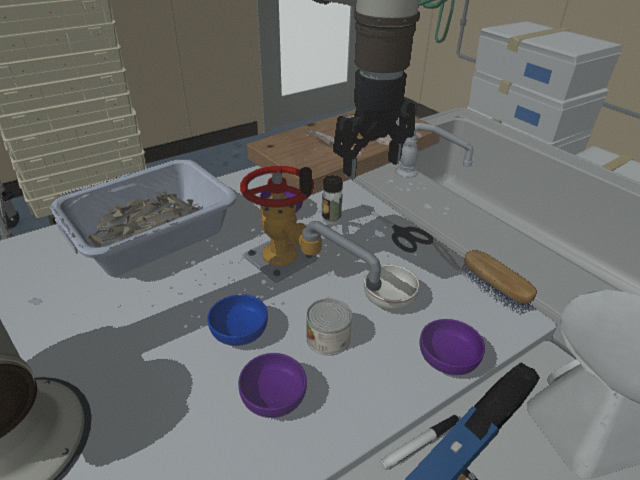

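View pics/side0.png

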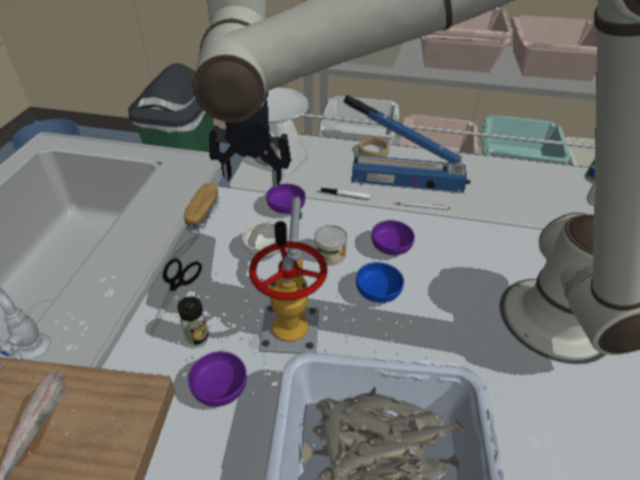

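View pics/wrist0.png

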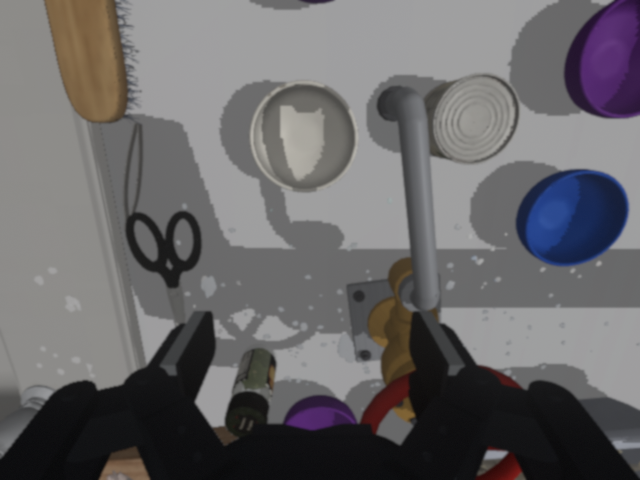

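```bash
python3 - <<'E'
import cv2
for n,(a,b,c,d) in {"scene":(190,150,500,430),"side":(160,170,430,370)}.items():
    im=cv2.imread(f"pics/{n}0.png")[b:d,a:c]
    s=min(800/im.shape[1],600/im.shape[0])
    cv2.imwrite(f"pics/{n}0z.png",cv2.resize(im,None,fx=s,fy=s,interpolation=cv2.INTER_CUBIC)); print(n,s)
E
```

```text
scene 2.142857142857143
side 2.962962962962963
```

View pics/scene0z.png

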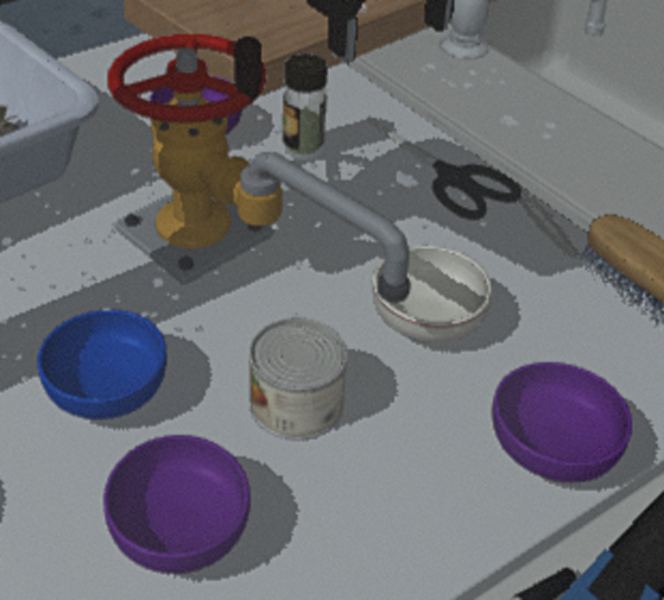

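View pics/side0z.png

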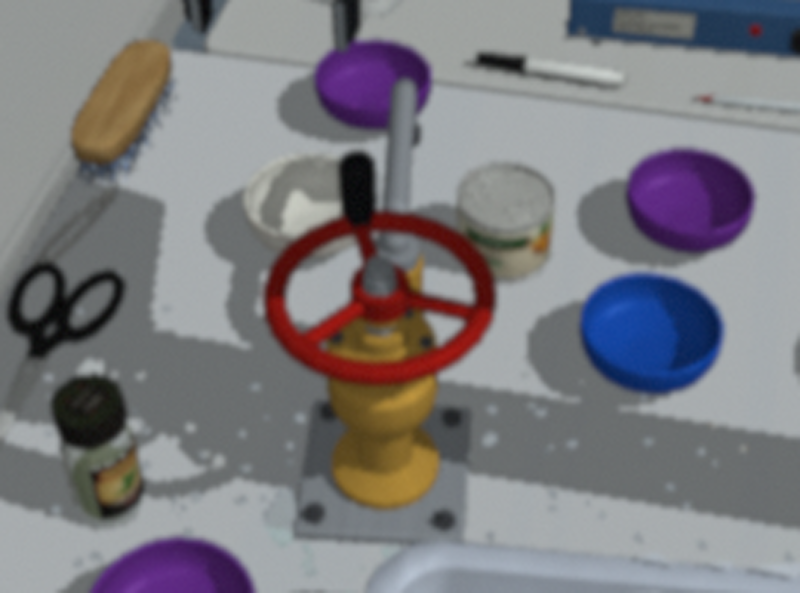

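```bash
cat > h.py <<'E'
import numpy as np,cv2
from scipy.spatial.transform import Rotation as R
def cam(d,state=None):
    if "rvec" in d:
        Rm=cv2.Rodrigues(np.array(d["rvec"],float))[0]; t=np.array(d["tvec"],float)
    else:
        T=np.eye(4);T[:3,:3]=R.from_quat(state["ee_rot"]).as_matrix();T[:3,3]=state["position"]
        M=np.linalg.inv(T@np.array(d["T_tool_cam"])); Rm=M[:3,:3];t=M[:3,3]
    return np.array(d["K"]),Rm,t
def proj(c,P):
    K,Rm,t=c; p=(Rm@np.atleast_2d(P).T+t[:,None]); p=K@p; return (p[:2]/p[2]).T
def atz(c,uv,z):
    K,Rm,t=c; C=-Rm.T@t; d=Rm.T@np.linalg.inv(K)@np.array([uv[0],uv[1],1.]); return C+d*(z-C[2])/d[2]
def tri(l):
    A=np.zeros((3,3));b=np.zeros(3)
    for c,uv in l:
        K,Rm,t=c;C=-Rm.T@t;d=Rm.T@np.linalg.inv(K)@np.array([uv[0],uv[1],1.]);d/=np.linalg.norm(d);Q=np.eye(3)-np.outer(d,d);A+=Q;b+=Q@C
    return np.linalg.solve(A,b)
S0=dict(position=np.array([624.374,.046,206.63]),ee_rot=np.array([-0.49944431,0.50059093,0.50048505,0.49947854]))
E
python3 - <<'E'
from h import *
cs={n:cam(np.load(f"pics/{n}0.npz"),S0) for n in ["scene","side","wrist"]}
for n,c in cs.items(): print(n,np.round(-c[1].T@c[2]))
from scipy.optimize import least_squares
# red fits
for n in ["scene","side"]:
    im=cv2.imread(f"pics/{n}0.png").astype(int); b,g,r=im[...,0],im[...,1],im[...,2]
    m=((r>90)&(r>2.5*g)&(r>2.5*b)).astype(np.uint8)
    k,l,st,ce=cv2.connectedComponentsWithStats(m); i=1+np.argmax(st[1:,4]); ys,xs=np.where(l==i)
    bb=np.array([xs.min(),ys.min(),xs.max()+1,ys.max()+1],float); print(n,bb)
    th=np.linspace(0,2*np.pi,90);ph=np.linspace(0,2*np.pi,16)
    T=np.array([[(62+7*np.cos(p))*np.cos(t),(62+7*np.cos(p))*np.sin(t),175+7*np.sin(p)] for t in th for p in ph])
    def f(x):
        q=proj(cs[n],T+[x[0],x[1],0]); return np.array([q[:,0].min(),q[:,1].min(),q[:,0].max(),q[:,1].max()])-bb
    w=np.array([1,1,0.0 if n=="scene" else 1,1])
    s=least_squares(lambda x:w*f(x),[600,0]); print(s.x,f(s.x))
z=lambda p:(190+p[0]/2.142857,150+p[1]/2.142857)
zs=lambda p:(160+p[0]/2.963,170+p[1]/2.963)
print("knob top z227 scene",atz(cs["scene"],z((248,44)),227), "side",atz(cs["side"],zs((357,160)),227))
print("knob tri",tri([(cs["scene"],z((249,66))),(cs["side"],zs((358,188)))]))
print("stem top", atz(cs["scene"],z((187,50)),200),atz(cs["side"],zs((379,268)),200))
for uv in [(424,300),(420,240),(414,170),(410,115)]: print("pipe wrist",atz(cs["wrist"],uv,141))
for p in [(275,170),(300,187),(350,215),(385,240)]: print("pipe scene",atz(cs["scene"],z(p),141))
for p in [(399,240),(400,190),(402,140),(404,90)]: print("pipe side",atz(cs["side"],zs(p),141))
print("nozzle scene",atz(cs["scene"],z((394,296)),88))
print("tip tri", tri([(cs["scene"],z((400,237))),(cs["wrist"],(403,98))]))
# foot corners
print("foot scene",[atz(cs["scene"],z(p),10).round(1) for p in [(118,223),(185,280),(272,232)]])
print("foot side",[atz(cs["side"],zs(p),10).round(1) for p in [(318,402),(472,406),(468,538),(295,530)]])
# bowl
print("bowl wrist",atz(cs["wrist"],(303.5,136),45)); print("bowl scene",atz(cs["scene"],z((432,292)),45)); 
print("tin wrist",atz(cs["wrist"],(473,118),58))
print("jar scene",atz(cs["scene"],z((306,68)),106),"side",atz(cs["side"],zs((90,397)),106))
E
```

```text
scene [ 143. -544.  638.]
side [375. 708. 780.]
wrist [626. -83. 373.]
scene [241. 166. 297. 193.]
[537.15273702 166.1440523 ] [ 5.66100060e-03 -7.31675415e+00  1.70256667e+01  5.76429293e+00]
side [250. 266. 326. 300.]
[517.02469909 167.50934268] [ -2.67587807 -16.02410967   2.72271219  12.19614684]
knob top z227 scene [546.01401656  81.53249017 227.        ] side [548.68162465  88.69037802 227.        ]
knob tri [549.72074269  86.39547266 202.85557295]
stem top [523.22790507 141.83277988 200.        ] [521.6724351 147.6409518 200.       ]
pipe wrist [540.7938823   43.50988053 141.        ]
pipe wrist [548.81048551  -4.58779783 141.        ]
pipe wrist [557.9075894  -53.83639754 141.        ]
pipe wrist [563.8032007  -88.20368145 141.        ]
pipe scene [535.06662123  24.155299   141.        ]
pipe scene [538.83648201  -5.77786168 141.        ]
pipe scene [550.39011716 -56.02154893 141.        ]
pipe scene [554.02127099 -94.14467112 141.        ]
pipe side [529.97590677  63.18701618 141.        ]
pipe side [540.10450658  16.09299168 141.        ]
pipe side [550.36784936 -34.93514164 141.        ]
pipe side [561.49105371 -90.23840548 141.        ]
nozzle scene [ 561.02491601 -102.92676258   88.        ]
tip tri [567.77311437 -97.23046475 139.41270359]
foot scene [array([463.4, 183.5,  10. ]), array([476.4,  77.9,  10. ]), array([579.7,  92. ,  10. ])]
foot side [array([580.4, 100.2,  10. ]), array([475.5,  81.4,  10. ]), array([457.9, 187.6,  10. ]), array([566.9, 204.7,  10. ])]
bowl wrist [633.48765559 -72.18213718  45.        ]
bowl scene [623.50531002 -81.88100242  45.        ]
tin wrist [486.91022283 -87.52338617  58.        ]
jar scene [686.86446591 192.66765717 106.        ] side [690.81475368 201.1609988  106.        ]
```

Scene: valve with red wheel at about (280,190), black knob (307,180), spout nozzle (374,285). There are four bowls. The white one with a red line at (391,286) is the target; blue (238,318) and purple (272,384) and (452,346) are look-alikes. The tin is at (328,326) and the jar at (332,200). A real sink tap at (430,130) is a spout decoy. The crop confirms the white bowl. I'll straddle the spout at about (556,-63) next.

>>> arm_command:
  rows:
    - {"dx":0,"dy":0.035,"dz":-0.03,"wx":-5,"gripper":-1}
    - {"dx":0,"dy":0.068,"dz":-0.063,"wx":-10,"gripper":-1}
    - {"dx":0,"dy":0.068,"dz":-0.063,"wx":-10,"gripper":-1}
    - {"dx":0.01,"dy":0.068,"dz":-0.063,"wx":-10,"gripper":-1}
    - {"dx":0.035,"dy":0.068,"dz":-0.063,"wx":-10,"gripper":-1}
    - {"dx":0.06,"dy":0.068,"dz":-0.063,"wx":-10,"gripper":-1}
    - {"dx":0.082,"dy":0.068,"dz":-0.063,"wx":-10,"gripper":-1}
    - {"dx":0.082,"dy":0.068,"dz":-0.063,"wx":-10,"gripper":0.2}

```text
validation failed for argument at $.ro...
```

```bash
python3 - <<'E'
from bench import arm,get_image,models
import cv2,numpy as np
s=arm.read_state();print({k:np.round(s[k],3) for k in ["clock","position","ee_rot","contact_force","gripper_width"]})
ims=[]
for n in ["scene","wrist"]:
    d=get_image(n); cv2.imwrite(f"pics/{n}1.png",d["img"][:,:,::-1])
    ims.append(d["img"][:,:,::-1])
cv2.imwrite("pics/b1.png",np.hstack([cv2.resize(i,(400,300),interpolation=cv2.INTER_AREA) for i in ims]))
E
```

```text
{'clock': np.float64(1.05), 'position': array([ 6.24972e+02, -1.00000e-03,  2.07705e+02]), 'ee_rot': array([-0.5,  0.5,  0.5,  0.5]), 'contact_force': array([ 0.175,  0.162, -0.395]), 'gripper_width': np.float64(85.632)}
```

View pics/b1.png

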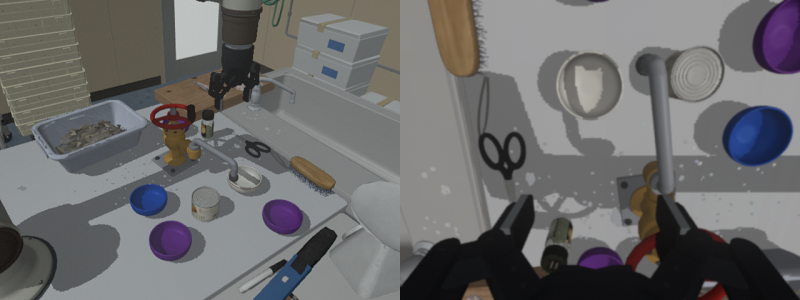

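The picture shows nothing has moved; the call was refused, probably because each row needs all the fields.

>>> arm_command:
  rows:
    - {"dx":0,"dy":0.035,"dz":-0.03,"wx":-5,"wy":0,"wz":0,"gripper":-1}
    - {"dx":0,"dy":0.068,"dz":-0.063,"wx":-10,"wy":0,"wz":0,"gripper":-1}
    - {"dx":0,"dy":0.068,"dz":-0.063,"wx":-10,"wy":0,"wz":0,"gripper":-1}
    - {"dx":0.01,"dy":0.068,"dz":-0.063,"wx":-10,"wy":0,"wz":0,"gripper":-1}
    - {"dx":0.035,"dy":0.068,"dz":-0.063,"wx":-10,"wy":0,"wz":0,"gripper":-1}
    - {"dx":0.06,"dy":0.068,"dz":-0.063,"wx":-10,"wy":0,"wz":0,"gripper":-1}
    - {"dx":0.082,"dy":0.068,"dz":-0.063,"wx":-10,"wy":0,"wz":0,"gripper":-1}
    - {"dx":0.082,"dy":0.068,"dz":-0.063,"wx":-10,"wy":0,"wz":0,"gripper":0.2}

```text
clock: 1.95
position: [555.0, -62.5, 121.6]
ee_rot: [-0.54, 0.456, 0.544, 0.453]
contact_force: [-0.3, 0.1, -1.3]
gripper_width: 73.4
```

```bash
cat > look.py <<'E'
from bench import arm,get_image,models
import cv2,numpy as np,sys
from h import *
def st():
    s=arm.read_state();print({k:np.round(s[k],3).tolist() for k in ["clock","position","ee_rot","contact_force","gripper_width"]}); return s
def shot(tag,names=("scene","wrist")):
    ims=[];c={}
    for n in names:
        s=arm.read_state(); d=get_image(n); cv2.imwrite(f"pics/{n}{tag}.png",d["img"][:,:,::-1])
        np.savez(f"pics/{n}{tag}.npz",position=s["position"],ee_rot=s["ee_rot"],**d)
        c[n]=cam(d,s); ims.append(d["img"][:,:,::-1])
    cv2.imwrite(f"pics/b{tag}.png",np.hstack([cv2.resize(i,(400,300),interpolation=cv2.INTER_AREA) for i in ims]))
    return c
E
python3 - <<'E'
from look import *
st();shot("2")
E
```

```text
{'clock': 1.95, 'position': [555.028, -62.465, 121.633], 'ee_rot': [-0.54, 0.456, 0.544, 0.453], 'contact_force': [-0.251, 0.051, -1.35], 'gripper_width': 73.358}
```

View pics/b2.png

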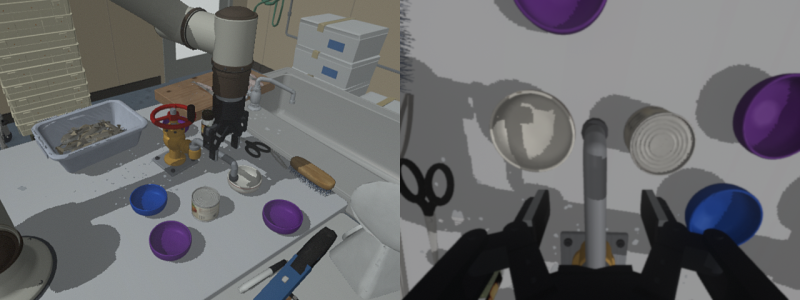

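The fingers straddle the pipe, which stands upright between them at column 595 (half-size picture), with the bowl to its left and the tin to its right. I'll measure the bowl and spout more closely from this view.

```bash
python3 - <<'E'
from h import *
d=np.load("pics/wrist2.npz"); c=cam(d,d)
print(R.from_quat(d["ee_rot"]).as_matrix().round(3))
im=cv2.imread("pics/wrist2.png")[120:480,100:520]; cv2.imwrite("pics/w2z.png",cv2.resize(im,None,fx=1.6,fy=1.6,interpolation=cv2.INTER_CUBIC))
for uv in [(388,320),(388,280),(388,230)]: print(atz(c,(uv),141).round(1))
th=np.linspace(0,6.28,60)
from scipy.optimize import minimize
# bowl bbox in wrist2 full-res
E
```

```text
[[-0.004 -0.985 -0.174]
 [-0.001 -0.174  0.985]
 [-1.     0.004  0.   ]]
[519.4 -59.9 141. ]
[524.8 -81.2 141. ]
[ 530.9 -105.5  141. ]
```

View pics/w2z.png

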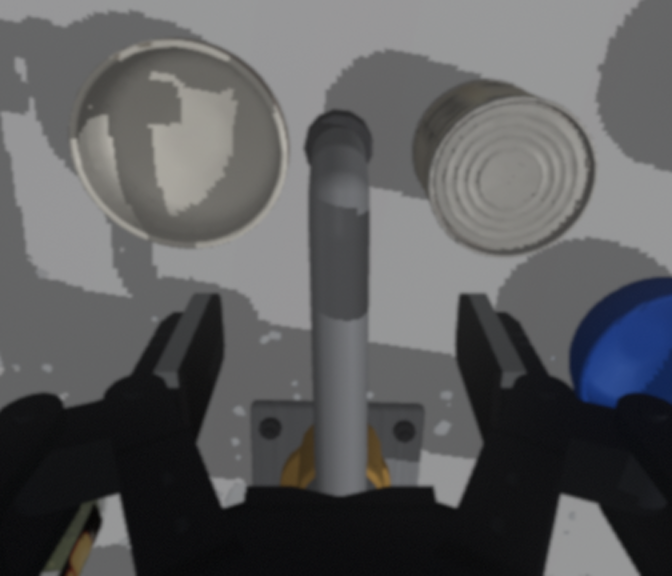

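```bash
python3 - <<'E'
from h import *
from scipy.optimize import least_squares
d=np.load("pics/wrist2.npz"); c=cam(d,d)
f=lambda x,y:(100+x/1.6,120+y/1.6)
for p in [(338,250),(340,350),(341,450)]: print("pipe",atz(c,f(*p),141).round(1))
th=np.linspace(0,2*np.pi,120)
def fit(bb,r,z,c):
    C=np.c_[r*np.cos(th),r*np.sin(th),z+0*th]
    g=lambda x:(lambda q:np.r_[q.min(0),q.max(0)]-bb)(proj(c,C+[x[0],x[1],0]))
    s=least_squares(g,[600,-80]); return s.x.round(1),g(s.x).round(1)
print("bowl",fit(np.r_[f(71,40),f(288,247)],50.5,45,c))
c0=cam(np.load("pics/wrist0.npz"),S0)
print("bowl w0",fit(np.array([250,81,357,190.]),50.5,45,c0))
print("foot front edge", atz(c,f(250,402),10),atz(c,f(425,406),10))
b=[atz(c,f(*p),0).round(1) for p in [(305,145),(373,145)]]
print("nozzle-ish z88",atz(c,f(338,135),95))
cs=cam(np.load("pics/scene0.npz"))
z=lambda x,y:(190+x/2.142857,150+y/2.142857)
# scene bowl rim: leftmost 373,288 ; right 490,290 ; bottom rim line
for p in [(373,288),(490,292),(437,247)]: print("bowl scene rim pts",atz(cs,z(*p),45).round(1))
print("fit scene L,R,T only")
C=np.c_[50.5*np.cos(th),50.5*np.sin(th),45+0*th]
g=lambda x:(lambda q:np.array([q[:,0].min()-z(372.5,0)[0],q[:,0].max()-z(490.5,0)[0],q[:,1].min()-z(0,246)[1]]))(proj(cs,C+[x[0],x[1],0]))
s=least_squares(g,[600,-80]);print(s.x,g(s.x))
print("scene pipe",[atz(cs,z(*p),141).round(1) for p in [(300,183),(350,211)]], "nozzle bottom",atz(cs,z(394,291),88))
print("swivel collar scene center (262,172)?",atz(cs,z(262,178),120),atz(cs,z(262,205),100))
E
```

```text
pipe [561.3 -76.8 141. ]
pipe [554.6 -42.6 141. ]
pipe [547.2  -3.1 141. ]
bowl (array([633.3, -69.6]), array([-1.5, -2. ,  1.5,  2.9]))
bowl w0 (array([633.5, -69.6]), array([-1.8, -2.8,  1.8,  3.7]))
foot front edge [586.28920069  93.7680213   10.        ] [478.74256054  78.05285729  10.        ]
nozzle-ish z88 [ 565.45293443 -100.82053189   95.        ]
bowl scene rim pts [585.2 -51.2  45. ]
bowl scene rim pts [ 664.3 -108.3   45. ]
bowl scene rim pts [665.8 -39.7  45. ]
fit scene L,R,T only
[629.23441123 -74.16333147] [-0.68304983  0.67648853 -0.10331233]
scene pipe [array([541.9,  -1.4, 141. ]), array([553.4, -52. , 141. ])] nozzle bottom [564.64576833 -98.49039615  88.        ]
swivel collar scene center (262,172)? [536.07170429  44.56571633 120.        ] [530.09220424  35.23527628 100.        ]
```

>>> arm_command:
  rows:
    - {"dx":0,"dy":0,"dz":0,"wx":0,"wy":0,"wz":0,"gripper":0.3}
    - {"dx":0,"dy":0,"dz":0,"wx":0,"wy":0,"wz":0,"gripper":0.3}
    - {"dx":0,"dy":-0.0097,"dz":0.0004,"wx":-5,"wy":0,"wz":0,"gripper":0.3}
    - {"dx":0,"dy":-0.0193,"dz":0.0017,"wx":-10,"wy":0,"wz":0,"gripper":0.3}
    - {"dx":0,"dy":-0.0287,"dz":0.0038,"wx":-15,"wy":0,"wz":0,"gripper":0.3}
    - {"dx":0,"dy":-0.038,"dz":0.0067,"wx":-20,"wy":0,"wz":0,"gripper":0.3}
    - {"dx":0,"dy":-0.0469,"dz":0.0104,"wx":-25,"wy":0,"wz":0,"gripper":0.3}
    - {"dx":0,"dy":-0.0538,"dz":0.0139,"wx":-29,"wy":0,"wz":0,"gripper":0.3}

```text
clock: 2.85
position: [609.3, -39.2, 126.4]
ee_rot: [0.639, -0.303, -0.638, -0.303]
contact_force: [0.7, 0.4, 0.8]
gripper_width: 30.0
```

>>> arm_command:
  rows:
    - {"dx":0,"dy":0,"dz":0,"wx":0,"wy":0,"wz":0,"gripper":0.6}
    - {"dx":0,"dy":0,"dz":0,"wx":0,"wy":0,"wz":0,"gripper":0.65}
    - {"dx":0,"dy":0,"dz":0,"wx":0,"wy":0,"wz":0,"gripper":0.65}
    - {"dx":0,"dy":0,"dz":0,"wx":0,"wy":0,"wz":0,"gripper":0.65}
    - {"dx":0,"dy":0,"dz":0,"wx":0,"wy":0,"wz":0,"gripper":0.65}
    - {"dx":0,"dy":0,"dz":0,"wx":0,"wy":0,"wz":0,"gripper":0.2}
    - {"dx":0,"dy":0,"dz":0,"wx":0,"wy":0,"wz":0,"gripper":-0.2}
    - {"dx":0,"dy":0,"dz":0,"wx":0,"wy":0,"wz":0,"gripper":-0.2}

```text
clock: 3.65
position: [609.3, -39.2, 126.4]
ee_rot: [0.639, -0.303, -0.638, -0.303]
contact_force: [0.6, -0.0, 0.5]
gripper_width: 51.1
```

```bash
python3 - <<'E'
from look import *
st();shot("3",("scene","wrist","side"))
im=cv2.imread("pics/scene3.png")[150:430,190:500]; im2=cv2.imread("pics/wrist3.png")
cv2.imwrite("pics/c3.png",np.hstack([cv2.resize(im,(400,361),interpolation=cv2.INTER_CUBIC),cv2.resize(im2[120:480,100:520],(400,361))]))
E
```

```text
{'clock': 3.65, 'position': [609.261, -39.218, 126.403], 'ee_rot': [0.639, -0.303, -0.638, -0.303], 'contact_force': [0.567, -0.034, 0.49], 'gripper_width': 51.103}
```

View pics/c3.png

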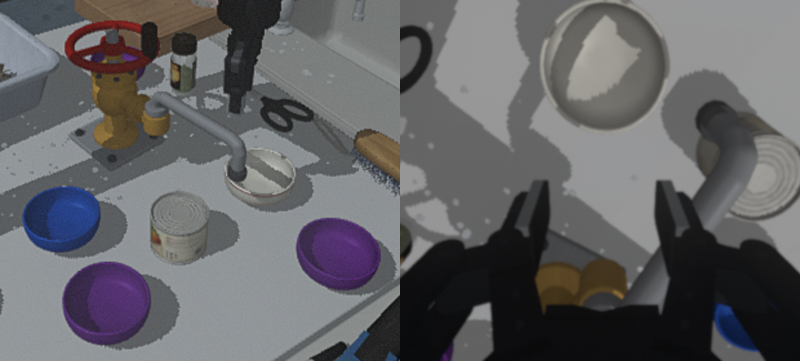

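The spout hasn't moved. The open fingers stand about 13 mm farther back, so they passed over the pipe. I'll lift, go back to the pipe and come down lower.

>>> arm_command:
  rows:
    - {"dx":-0.03,"dy":0,"dz":0,"wx":0,"wy":0,"wz":0,"gripper":-1}
    - {"dx":-0.05,"dy":0,"dz":0,"wx":0,"wy":0,"wz":0,"gripper":-1}
    - {"dx":-0.055,"dy":0.005,"dz":0.002,"wx":7,"wy":0,"wz":0,"gripper":-1}
    - {"dx":-0.055,"dy":0.03,"dz":0.012,"wx":15,"wy":0,"wz":0,"gripper":-1}
    - {"dx":-0.055,"dy":0.052,"dz":0.02,"wx":23,"wy":0,"wz":0,"gripper":-1}
    - {"dx":-0.055,"dy":0.052,"dz":0.02,"wx":29,"wy":0,"wz":0,"gripper":-1}
    - {"dx":-0.04,"dy":0.052,"dz":0.02,"wx":29,"wy":0,"wz":0,"gripper":-1}
    - {"dx":-0.03,"dy":0.052,"dz":0.02,"wx":29,"wy":0,"wz":0,"gripper":-1}

```text
clock: 4.6
position: [555.9, -56.6, 155.9]
ee_rot: [0.543, -0.453, -0.542, -0.454]
contact_force: [-0.7, -0.5, 0.4]
gripper_width: 85.4
```

```bash
python3 - <<'E'
from look import *
st();shot("4",("scene","wrist"))
E
```

```text
{'clock': 4.6, 'position': [555.923, -56.611, 155.897], 'ee_rot': [0.543, -0.453, -0.542, -0.454], 'contact_force': [-0.66, -0.541, 0.357], 'gripper_width': 85.434}
```

View pics/b4.png

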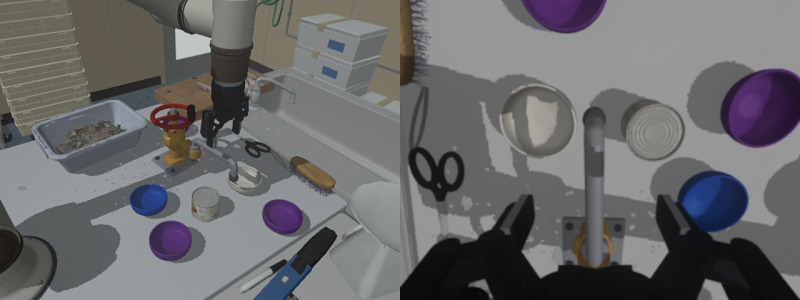

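>>> arm_command:
  rows:
    - {"dx":0.02,"dy":0,"dz":0,"wx":0,"wy":0,"wz":0,"gripper":-1}
    - {"dx":0.038,"dy":0,"dz":0,"wx":0,"wy":0,"wz":0,"gripper":-1}
    - {"dx":0.048,"dy":0,"dz":0,"wx":0,"wy":0,"wz":0,"gripper":-1}
    - {"dx":0.048,"dy":0,"dz":0,"wx":0,"wy":0,"wz":0,"gripper":0.2}
    - {"dx":0.048,"dy":0,"dz":0,"wx":0,"wy":0,"wz":0,"gripper":0.4}
    - {"dx":0.048,"dy":0,"dz":0,"wx":0,"wy":0,"wz":0,"gripper":0.4}
    - {"dx":0.048,"dy":0,"dz":0,"wx":0,"wy":0,"wz":0,"gripper":0.7}
    - {"dx":0.048,"dy":0,"dz":0,"wx":0,"wy":0,"wz":0,"gripper":0.7}

```text
clock: 5.5
position: [555.6, -56.6, 107.6]
ee_rot: [-0.543, 0.454, 0.543, 0.453]
contact_force: [0.1, 0.4, 0.8]
gripper_width: 15.3
```

```bash
python3 - <<'E'
from look import *
st();shot("5",("scene","wrist"))
im=cv2.imread("pics/scene5.png")[150:430,190:500]; im2=cv2.imread("pics/wrist5.png")
cv2.imwrite("pics/c5.png",np.hstack([cv2.resize(im,(400,361),interpolation=cv2.INTER_CUBIC),cv2.resize(im2[120:480,100:520],(400,361))]))
E
```

```text
{'clock': 5.5, 'position': [555.595, -56.612, 107.581], 'ee_rot': [-0.543, 0.454, 0.543, 0.453], 'contact_force': [0.098, 0.376, 0.807], 'gripper_width': 15.333}
```

View pics/c5.png

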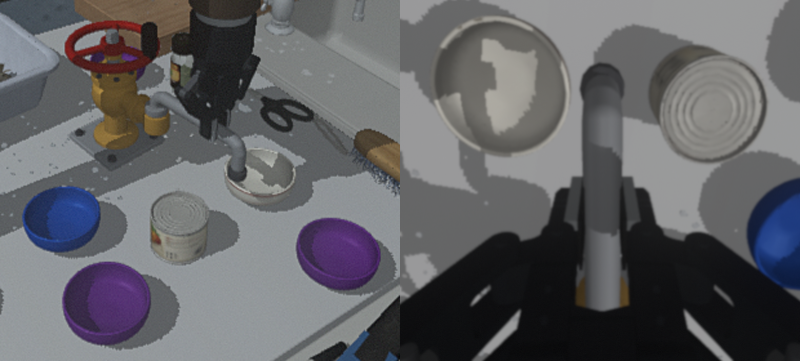

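>>> arm_command:
  rows:
    - {"dx":0,"dy":0,"dz":0,"wx":0,"wy":0,"wz":0,"gripper":0.5}
    - {"dx":0,"dy":-0.0092,"dz":0.0004,"wx":-5,"wy":0,"wz":0,"gripper":0.5}
    - {"dx":0,"dy":-0.0183,"dz":0.0016,"wx":-10,"wy":0,"wz":0,"gripper":0.5}
    - {"dx":0,"dy":-0.0273,"dz":0.0036,"wx":-15,"wy":0,"wz":0,"gripper":0.5}
    - {"dx":0,"dy":-0.036,"dz":0.0064,"wx":-20,"wy":0,"wz":0,"gripper":0.5}
    - {"dx":0,"dy":-0.0445,"dz":0.0099,"wx":-25,"wy":0,"wz":0,"gripper":0.5}
    - {"dx":0,"dy":-0.0495,"dz":0.0123,"wx":-28,"wy":0,"wz":0,"gripper":0.5}
    - {"dx":0,"dy":-0.0495,"dz":0.0123,"wx":-28,"wy":0,"wz":0,"gripper":0.5}

```text
clock: 6.4
position: [601.9, -35.8, 107.1]
ee_rot: [-0.636, 0.309, 0.637, 0.308]
contact_force: [0.1, -0.1, -0.3]
gripper_width: 21.5
```

```bash
python3 - <<'E'
from look import *
st();shot("6",("scene","wrist","side"))
im=cv2.imread("pics/scene6.png")[150:430,190:500]; im2=cv2.imread("pics/wrist6.png")
cv2.imwrite("pics/c6.png",np.hstack([cv2.resize(im,(400,361),interpolation=cv2.INTER_CUBIC),cv2.resize(im2[120:480,100:520],(400,361))]))
E
```

```text
{'clock': 6.4, 'position': [601.94, -35.801, 107.106], 'ee_rot': [-0.636, 0.309, 0.637, 0.308], 'contact_force': [0.141, -0.093, -0.286], 'gripper_width': 21.537}
```

View pics/c6.png

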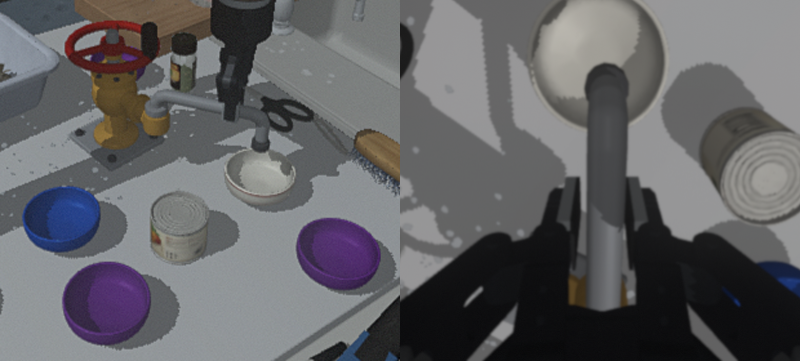

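```bash
python3 - <<'E'
import cv2,numpy as np
a=cv2.imread("pics/scene6.png")[230:320,330:450]; b=cv2.imread("pics/wrist6.png")[110:290,220:380]; 
cv2.imwrite("pics/d6.png",np.hstack([cv2.resize(a,(400,300),interpolation=cv2.INTER_CUBIC),cv2.resize(b,(400,450))[:300]]))
s=cv2.imread("pics/side6.png")[190:280,210:330];cv2.imwrite("pics/e6.png",cv2.resize(s,(600,450),interpolation=cv2.INTER_CUBIC))
E
```

```text
(no output)
```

View pics/d6.png

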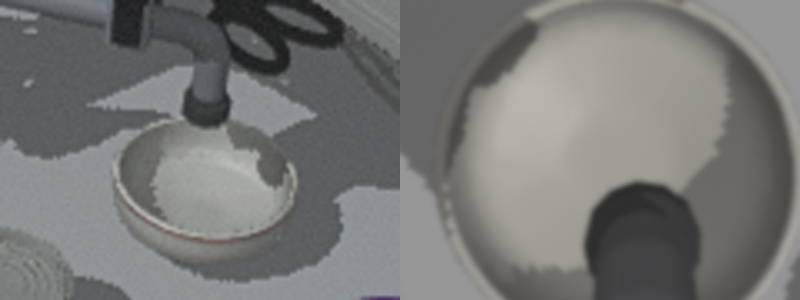

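View pics/e6.png

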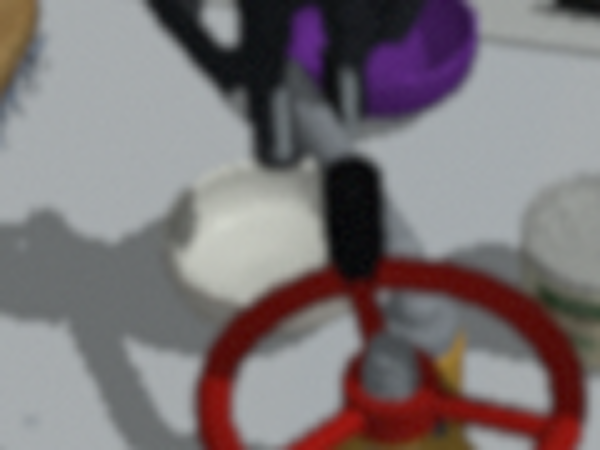

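```bash
python3 - <<'E'
from h import *
from scipy.optimize import least_squares
th=np.linspace(0,2*np.pi,120)
def fit(c,r,z,L=None,T=None,Rr=None,B=None):
    C=np.c_[r*np.cos(th),r*np.sin(th),z+0*th]
    def g(x):
        q=proj(c,C+[x[0],x[1],0]);v=[]
        for val,w in zip((L,T,Rr,B),(q[:,0].min(),q[:,1].min(),q[:,0].max(),q[:,1].max())):
            if val is not None: v.append(w-val)
        return np.array(v)
    s=least_squares(g,[600,-60]); return s.x.round(1),g(s.x).round(1)
d=np.load("pics/wrist6.npz");w=cam(d,d);s=cam(np.load("pics/scene6.npz"))
print("wrist bowl",fit(w,50.5,45,236,109,378.8,248.6)); print("wrist nozzle",fit(w,12.5,88,294,183.2,340.8))
print("scene bowl",fit(s,50.5,45,363.6,264.8,419.4)); print("scene nozzle",atz(s,(391.9,263.8),88), fit(s,12.5,88,385.3,None,399.5,267.5))
E
```

```text
wrist bowl (array([633.9, -68.3]), array([-4.6, -5.1,  4.7,  7.6]))
wrist nozzle (array([626.9, -69. ]), array([ 0.7, -0. , -0.7]))
scene bowl (array([629.3, -74.4]), array([-0.3, -0. ,  0.3]))
scene nozzle [627.56025377 -71.2657917   88.        ] (array([629.9, -69.9]), array([-0.1,  0.1, -0. ]))
```

In the pictures the nozzle sits over the bowl: nozzle at about (628,-70), bowl centre about (631,-72), so roughly 3 mm apart. I'll release and lift, then go to the wheel.

>>> arm_command:
  rows:
    - {"dx":0,"dy":0,"dz":0,"wx":0,"wy":0,"wz":0,"gripper":-0.3}
    - {"dx":0,"dy":0,"dz":0,"wx":0,"wy":0,"wz":0,"gripper":-0.3}
    - {"dx":-0.02,"dy":0,"dz":0,"wx":0,"wy":0,"wz":0,"gripper":-0.3}
    - {"dx":-0.06,"dy":0,"dz":0,"wx":0,"wy":0,"wz":0,"gripper":-0.3}
    - {"dx":-0.1,"dy":0,"dz":0,"wx":0,"wy":0,"wz":0,"gripper":-0.3}
    - {"dx":-0.14,"dy":0,"dz":0,"wx":0,"wy":0,"wz":0,"gripper":1}
    - {"dx":-0.155,"dy":0,"dz":0,"wx":0,"wy":0,"wz":0,"gripper":1}
    - {"dx":-0.155,"dy":0,"dz":0,"wx":0,"wy":0,"wz":0,"gripper":1}

```text
clock: 7.35
position: [603.5, -35.6, 265.8]
ee_rot: [0.638, -0.308, -0.634, -0.31]
contact_force: [-0.1, 0.7, -0.7]
gripper_width: 12.4
```

>>> arm_command:
  rows:
    - {"dx":0,"dy":0,"dz":0.03,"wx":8,"wy":0,"wz":0,"gripper":1}
    - {"dx":0,"dy":0.001,"dz":0.07,"wx":16,"wy":0,"wz":0,"gripper":1}
    - {"dx":0,"dy":0.002,"dz":0.11,"wx":24,"wy":0,"wz":0,"gripper":1}
    - {"dx":0,"dy":0.003,"dz":0.145,"wx":32,"wy":0,"wz":0,"gripper":1}
    - {"dx":0,"dy":0.003,"dz":0.155,"wx":38.2,"wy":0,"wz":0,"gripper":1}
    - {"dx":0,"dy":0.003,"dz":0.155,"wx":38.2,"wy":0,"wz":0,"gripper":1}
    - {"dx":0,"dy":0.003,"dz":0.155,"wx":38.2,"wy":0,"wz":0,"gripper":1}
    - {"dx":0,"dy":0.003,"dz":0.155,"wx":38.2,"wy":0,"wz":0,"gripper":1}

```text
clock: 8.15
position: [505.5, 83.8, 264.5]
ee_rot: [-0.501, 0.499, 0.499, 0.501]
contact_force: [-0.4, -0.3, 1.2]
gripper_width: 0.2
```

```bash
python3 - <<'E'
from look import *
st();shot("7",("scene","side","wrist"))
im=cv2.imread("pics/scene7.png")[150:430,190:500]; im2=cv2.imread("pics/side7.png")[160:370,180:410]
cv2.imwrite("pics/c7.png",np.hstack([cv2.resize(im,(400,361),interpolation=cv2.INTER_CUBIC),cv2.resize(im2,(400,361))]))
E
```

```text
{'clock': 8.15, 'position': [505.514, 83.839, 264.517], 'ee_rot': [-0.501, 0.499, 0.499, 0.501], 'contact_force': [-0.353, -0.339, 1.18], 'gripper_width': 0.164}
```

View pics/c7.png

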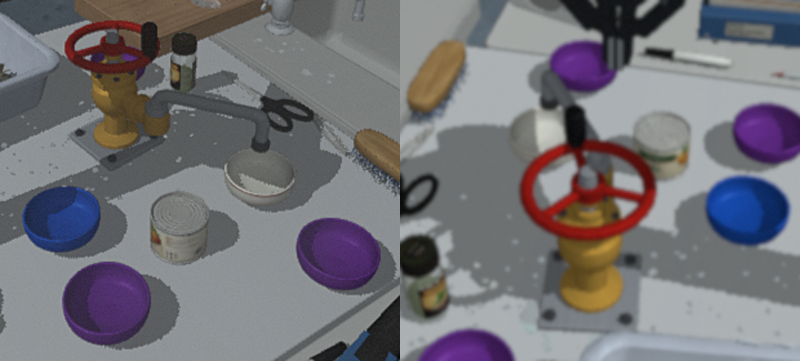

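View pics/wrist7.png

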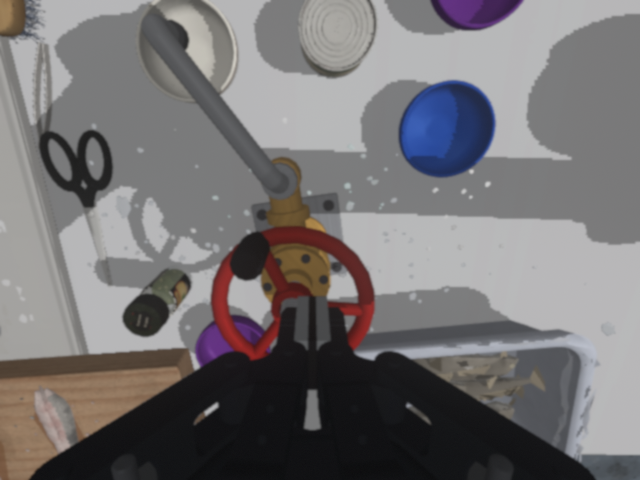

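Seen from the wrist: red wheel with centre near (293,305), knob near (250,258), and the spout still over the bowl at (170,35). I'll check the wheel axis and knob numbers.

```bash
python3 - <<'E'
from h import *
from scipy.optimize import least_squares
d=np.load("pics/wrist7.npz");w=cam(d,d)
im=d["img"].astype(int);r,g,b=im[...,0],im[...,1],im[...,2]
m=((r>70)&(r>2.2*g)&(r>2.2*b)); ys,xs=np.where(m); k=(xs>195)&(xs<390)&(ys>210)&(ys<370); print("red bbox",xs[k].min(),ys[k].min(),xs[k].max(),ys[k].max())
th=np.linspace(0,2*np.pi,120);ph=np.linspace(0,2*np.pi,16)
T=np.array([[(62+7*np.cos(p))*np.cos(t),(62+7*np.cos(p))*np.sin(t),175+7*np.sin(p)] for t in th for p in ph])
def f(x):
    q=proj(w,T+[x[0],x[1],0]); return np.array([q[:,0].min()-xs[k].min(),q[:,1].min()-ys[k].min(),q[:,0].max()-xs[k].max()-1])
s=least_squares(f,[520,140]);print(s.x,f(s.x))
for uv in [(247,262),(250,245)]: print("knob",[atz(w,uv,z).round(1) for z in (205,227,215)])
# side & scene fits
for n in ["scene","side"]:
    im=cv2.imread(f"pics/{n}7.png").astype(int);b,g,r=im[...,0],im[...,1],im[...,2]
    m=((r>60)&(r>2.2*g)&(r>2.2*b)); ys,xs=np.where(m); k=(xs>230)&(xs<390)&(ys>155)&(ys<320)
    bb=np.array([xs[k].min(),ys[k].min(),xs[k].max()+1,ys[k].max()+1]);c=cam(np.load(f"pics/{n}7.npz"))
    def f(x):
        q=proj(c,T+[x[0],x[1],0]); e=np.array([q[:,0].min(),q[:,1].min(),q[:,0].max(),q[:,1].max()])-bb
        if n=="scene": e[2]=0
        return e
    s=least_squares(f,[520,140]);print(n,bb,s.x,f(s.x))
print(R.from_quat(d["ee_rot"]).as_matrix().round(3))
E
```

```text
red bbox 212 227 373 360
[523.73178953 146.09420671] [-1.17093747  0.18107242  1.17681503]
knob [array([553.8,  93.8, 205. ]), array([549.2,  84.7, 227. ]), array([551.7,  89.6, 215. ])]
knob [array([550.9,  80.9, 205. ]), array([546.6,  73.1, 227. ]), array([549. ,  77.4, 215. ])]
scene [241 166 314 207] [524.35923658 140.76189953] [ 4.13149665e-04 -5.25060803e-01  0.00000000e+00  4.11416572e-01]
side [250 242 327 300] [521.82571203 143.97849258] [-1.32284815 -1.10619537  1.33751219  0.67418831]
[[ 0.006 -1.     0.001]
 [ 0.     0.001  1.   ]
 [-1.    -0.006  0.   ]]
```

>>> arm_command:
  rows:
    - {"dx":0.02,"dy":0,"dz":0,"wx":0,"wy":0,"wz":0,"gripper":1}
    - {"dx":0.04,"dy":0,"dz":0,"wx":0,"wy":0,"wz":0,"gripper":1}
    - {"dx":0.06,"dy":0,"dz":0,"wx":0,"wy":0,"wz":0,"gripper":1}
    - {"dx":0.071,"dy":0,"dz":0,"wx":0,"wy":0,"wz":0,"gripper":1}
    - {"dx":0.071,"dy":0,"dz":0,"wx":0,"wy":0,"wz":0,"gripper":1}
    - {"dx":0.071,"dy":-0.008,"dz":-0.0015,"wx":0,"wy":0,"wz":0,"gripper":1}
    - {"dx":0.071,"dy":-0.0145,"dz":-0.0025,"wx":0,"wy":0,"wz":0,"gripper":1}
    - {"dx":0.071,"dy":-0.0145,"dz":-0.0025,"wx":0,"wy":0,"wz":0,"gripper":1}

```text
clock: 9.1
position: [522.2, 81.4, 194.8]
ee_rot: [-0.501, 0.498, 0.498, 0.503]
contact_force: [0.1, 0.4, -0.0]
gripper_width: -0.2
```

```bash
cat > arc.py <<'E'
# usage: arc.py target_phi  z  n_ramp : rows along circle from measured pose to phi
from look import *
C=np.array([523,143.5])
def rows(phi1,z=192,n=6,r=62):
    s=arm.read_state(); M=R.from_quat(s["ee_rot"]).as_matrix(); p=np.array(s["position"])
    v=p[:2]-C; phi0=np.arctan2(v[1],v[0]); phi0+=2*np.pi*np.round((phi1-phi0)/(2*np.pi))
    if phi1-phi0<-.3: phi0-=2*np.pi
    r0=np.hypot(*v); f=np.array(s["contact_force"]); t=np.array([-np.sin(phi0),np.cos(phi0)])
    print("t",round(float(s["clock"]),2),"phi0",round(float(phi0),3),"r",r0.round(1),"z",p[2].round(1),"F",f.round(1),"Ftan",(f[:2]@t).round(2),"Frad",(f[:2]@v/r0).round(2), "yaw",np.degrees(np.arctan2(-M[1,1],-M[0,1])).round(2))
    for i in range(1,n+1):
        ph=phi0+(phi1-phi0)*i/n; q=np.array([*(C+r*np.array([np.cos(ph),np.sin(ph)])),z]); print((M.T@(q-p)/1000).round(4).tolist())
if __name__=="__main__":
    a=[float(x) for x in sys.argv[1:]]; rows(a[0],n=int(a[1]) if len(a)>1 else 6)
E
python3 arc.py -1.4
```

```text
t 9.1 phi0 -1.584 r 62.1 z 194.8 F [ 0.1  0.4 -0. ] Ftan 0.08 Frad -0.38 yaw -0.09
[0.0028, -0.0019, 0.0001]
[0.0028, -0.0038, 0.0001]
[0.0028, -0.0057, 0.0003]
[0.0028, -0.0075, 0.0004]
[0.0028, -0.0094, 0.0007]
[0.0029, -0.0113, 0.001]
```

>>> arm_command:
  rows:
    - {"dx":0.001,"dy":-0.0019,"dz":0.0001,"wx":0,"wy":0,"wz":0,"gripper":1}
    - {"dx":0.001,"dy":-0.0038,"dz":0.0001,"wx":0,"wy":0,"wz":0,"gripper":1}
    - {"dx":0.002,"dy":-0.0057,"dz":0.0003,"wx":0,"wy":0,"wz":0,"gripper":1}
    - {"dx":0.002,"dy":-0.0075,"dz":0.0004,"wx":0,"wy":0,"wz":0,"gripper":1}
    - {"dx":0.002,"dy":-0.0094,"dz":0.0007,"wx":0,"wy":0,"wz":0,"gripper":1}
    - {"dx":0.002,"dy":-0.0113,"dz":0.001,"wx":0,"wy":0,"wz":0,"gripper":1}
    - {"dx":0.002,"dy":-0.0113,"dz":0.001,"wx":0,"wy":0,"wz":0,"gripper":1}
    - {"dx":0.002,"dy":-0.0113,"dz":0.001,"wx":0,"wy":0,"wz":0,"gripper":1}

```text
clock: 9.9
position: [533.6, 82.4, 192.8]
ee_rot: [-0.501, 0.498, 0.498, 0.503]
contact_force: [1.0, -0.4, 0.8]
gripper_width: -0.3
```

```bash
python3 arc.py -1.2; python3 - <<'E'
from look import *
shot("8",("side","wrist"))
E
```

```text
t 9.9 phi0 -1.399 r 62.0 z 192.8 F [ 1.  -0.4  0.8] Ftan 0.97 Frad 0.54 yaw -0.09
[0.0008, -0.002, 0.0004]
[0.0008, -0.004, 0.0008]
[0.0009, -0.006, 0.0014]
[0.0009, -0.008, 0.002]
[0.0009, -0.0099, 0.0026]
[0.0009, -0.0118, 0.0033]
```

View pics/b8.png

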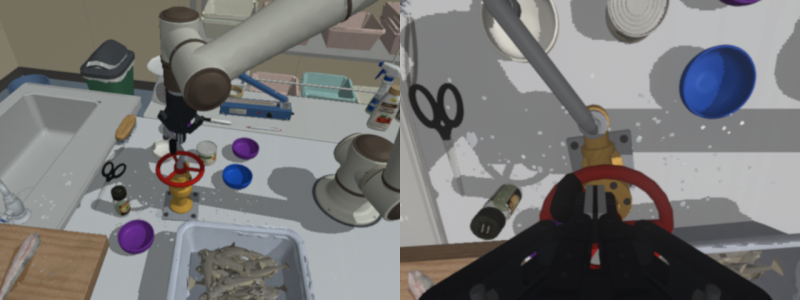

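>>> arm_command:
  rows:
    - {"dx":0,"dy":-0.002,"dz":0.0004,"wx":0,"wy":0,"wz":0,"gripper":1}
    - {"dx":0,"dy":-0.004,"dz":0.0008,"wx":0,"wy":0,"wz":0,"gripper":1}
    - {"dx":0,"dy":-0.006,"dz":0.0014,"wx":0,"wy":0,"wz":0,"gripper":1}
    - {"dx":0,"dy":-0.008,"dz":0.002,"wx":0,"wy":0,"wz":0,"gripper":1}
    - {"dx":0,"dy":-0.0099,"dz":0.0026,"wx":0,"wy":0,"wz":0,"gripper":1}
    - {"dx":0,"dy":-0.0118,"dz":0.0033,"wx":0,"wy":0,"wz":0,"gripper":1}
    - {"dx":0,"dy":-0.0118,"dz":0.0033,"wx":0,"wy":0,"wz":0,"gripper":1}
    - {"dx":0,"dy":-0.0118,"dz":0.0033,"wx":0,"wy":0,"wz":0,"gripper":1}

```text
clock: 10.8
position: [545.5, 85.7, 192.9]
ee_rot: [-0.501, 0.498, 0.498, 0.503]
contact_force: [0.3, -0.8, -0.8]
gripper_width: -0.2
```

```bash
python3 arc.py -1.0
```

```text
t 10.8 phi0 -1.2 r 62.0 z 192.9 F [ 0.3 -0.8 -0.8] Ftan -0.0 Frad 0.86 yaw -0.09
[0.0009, -0.0019, 0.0008]
[0.0009, -0.0038, 0.0017]
[0.001, -0.0056, 0.0026]
[0.001, -0.0075, 0.0035]
[0.001, -0.0093, 0.0046]
[0.001, -0.011, 0.0057]
```

```bash
python3 - <<'E'
import numpy as np
for k in range(16):
    a=-1.2+.2*k;b=a+.2
    m=(a+b)/2
    f=lambda t:(-62*(np.cos(t)-np.cos(a)),62*(np.sin(t)-np.sin(a)))
    print(round(b,2),np.round(f(a+.0667),1),np.round(f(a+.1333),1),np.round(f(b),1))
E
```

```text
-1.0 [-3.8  1.6] [-7.5  3.5] [-11.    5.6]
-0.8 [-3.4  2.3] [-6.6  4.9] [-9.7  7.7]
-0.6 [-2.9  3. ] [-5.5  6.1] [-8.   9.5]
-0.4 [-2.2  3.5] [-4.2  7.1] [-5.9 10.9]
-0.2 [-1.5  3.9] [-2.7  7.8] [-3.7 11.8]
0.0 [-0.7  4.1] [-1.1  8.2] [-1.2 12.3]
0.2 [0.1 4.1] [0.6 8.2] [ 1.2 12.3]
0.4 [1. 4.] [2.2 8. ] [ 3.7 11.8]
0.6 [1.7 3.8] [3.7 7.4] [ 5.9 10.9]
0.8 [2.4 3.3] [5.1 6.5] [8.  9.5]
1.0 [3.1 2.8] [6.3 5.3] [9.7 7.7]
1.2 [3.6 2.1] [7.2 4. ] [11.   5.6]
1.4 [3.9 1.4] [7.9 2.5] [11.9  3.3]
1.6 [4.1 0.6] [8.2 0.9] [12.3  0.9]
1.8 [ 4.1 -0.3] [ 8.2 -0.8] [12.3 -1.6]
2.0 [ 4.  -1.1] [ 7.9 -2.4] [11.7 -4. ]
```

>>> arm_command:
  rows:
    - {"dx":0,"dy":-0.0019,"dz":0.0008,"wx":0,"wy":0,"wz":0,"gripper":1}
    - {"dx":0,"dy":-0.0038,"dz":0.0017,"wx":0,"wy":0,"wz":0,"gripper":1}
    - {"dx":0,"dy":-0.0056,"dz":0.0026,"wx":0,"wy":0,"wz":0,"gripper":1}
    - {"dx":0.001,"dy":-0.0075,"dz":0.0035,"wx":0,"wy":0,"wz":0,"gripper":1}
    - {"dx":0.001,"dy":-0.0093,"dz":0.0046,"wx":0,"wy":0,"wz":0,"gripper":1}
    - {"dx":0.001,"dy":-0.011,"dz":0.0057,"wx":0,"wy":0,"wz":0,"gripper":1}
    - {"dx":0.001,"dy":-0.011,"dz":0.0057,"wx":0,"wy":0,"wz":0,"gripper":1}
    - {"dx":0.001,"dy":-0.011,"dz":0.0057,"wx":0,"wy":0,"wz":0,"gripper":1}

```text
clock: 11.6
position: [556.6, 91.4, 192.0]
ee_rot: [-0.501, 0.498, 0.498, 0.503]
contact_force: [-0.3, -0.3, 0.1]
gripper_width: -0.2
```

>>> arm_command:
  rows:
    - {"dx":0,"dy":-0.0017,"dz":0.0012,"wx":0,"wy":0,"wz":0,"gripper":1}
    - {"dx":0,"dy":-0.0034,"dz":0.0023,"wx":0,"wy":0,"wz":0,"gripper":1}
    - {"dx":0,"dy":-0.005,"dz":0.0036,"wx":0,"wy":0,"wz":0,"gripper":1}
    - {"dx":0,"dy":-0.0066,"dz":0.0049,"wx":0,"wy":0,"wz":0,"gripper":1}
    - {"dx":0,"dy":-0.0082,"dz":0.0063,"wx":0,"wy":0,"wz":0,"gripper":1}
    - {"dx":0,"dy":-0.0097,"dz":0.0077,"wx":0,"wy":0,"wz":0,"gripper":1}
    - {"dx":0,"dy":-0.0097,"dz":0.0077,"wx":0,"wy":0,"wz":0,"gripper":1}
    - {"dx":0,"dy":-0.0097,"dz":0.0077,"wx":0,"wy":0,"wz":0,"gripper":1}

```text
clock: 12.4
position: [566.5, 99.2, 192.1]
ee_rot: [-0.502, 0.498, 0.498, 0.503]
contact_force: [-0.2, -0.7, -0.5]
gripper_width: -0.2
```

>>> arm_command:
  rows:
    - {"dx":0,"dy":-0.0015,"dz":0.0015,"wx":0,"wy":0,"wz":0,"gripper":1}
    - {"dx":0,"dy":-0.0029,"dz":0.003,"wx":0,"wy":0,"wz":0,"gripper":1}
    - {"dx":0,"dy":-0.0042,"dz":0.0045,"wx":0,"wy":0,"wz":0,"gripper":1}
    - {"dx":0,"dy":-0.0055,"dz":0.0061,"wx":0,"wy":0,"wz":0,"gripper":1}
    - {"dx":0,"dy":-0.0068,"dz":0.0078,"wx":0,"wy":0,"wz":0,"gripper":1}
    - {"dx":0,"dy":-0.008,"dz":0.0095,"wx":0,"wy":0,"wz":0,"gripper":1}
    - {"dx":0,"dy":-0.008,"dz":0.0095,"wx":0,"wy":0,"wz":0,"gripper":1}
    - {"dx":0,"dy":-0.008,"dz":0.0095,"wx":0,"wy":0,"wz":0,"gripper":1}

```text
clock: 13.2
position: [574.7, 108.8, 192.2]
ee_rot: [-0.502, 0.498, 0.498, 0.503]
contact_force: [0.2, 0.8, 1.0]
gripper_width: -0.0
```

```bash
python3 arc.py -0.4
```

```text
t 13.2 phi0 -0.591 r 62.2 z 192.2 F [0.2 0.8 1. ] Ftan 0.73 Frad -0.28 yaw -0.08
[0.0002, -0.0009, 0.0018]
[0.0002, -0.0019, 0.0035]
[0.0003, -0.0029, 0.0052]
[0.0003, -0.0038, 0.007]
[0.0003, -0.0046, 0.0087]
[0.0003, -0.0054, 0.0105]
```

```bash
python3 - <<'E'
from look import *
shot("9",("scene","wrist"))
im=cv2.imread("pics/scene9.png")[130:260,220:380]; im2=cv2.imread("pics/wrist9.png")[200:420,180:480]
cv2.imwrite("pics/c9.png",np.hstack([cv2.resize(im,(400,325),interpolation=cv2.INTER_CUBIC),cv2.resize(im2,(400,325))]))
E
```

```text
(no output)
```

View pics/c9.png

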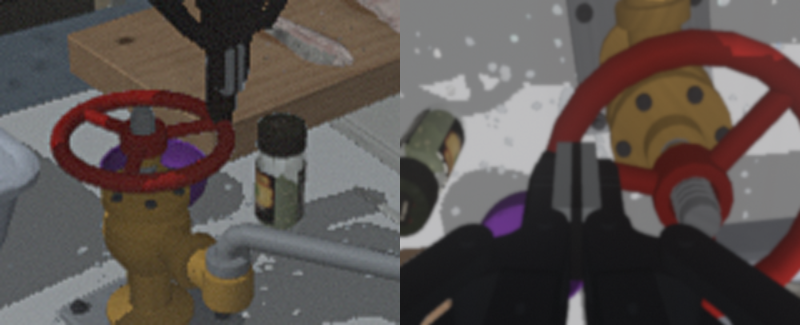

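The wheel has turned: the spoke layout differs and the knob is hidden behind the fingers. I'll carry on.

>>> arm_command:
  rows:
    - {"dx":0,"dy":-0.0009,"dz":0.0018,"wx":0,"wy":0,"wz":0,"gripper":1}
    - {"dx":0,"dy":-0.0019,"dz":0.0035,"wx":0,"wy":0,"wz":0,"gripper":1}
    - {"dx":0,"dy":-0.0029,"dz":0.0052,"wx":0,"wy":0,"wz":0,"gripper":1}
    - {"dx":0,"dy":-0.0038,"dz":0.007,"wx":0,"wy":0,"wz":0,"gripper":1}
    - {"dx":0,"dy":-0.0046,"dz":0.0087,"wx":0,"wy":0,"wz":0,"gripper":1}
    - {"dx":0,"dy":-0.0054,"dz":0.0105,"wx":0,"wy":0,"wz":0,"gripper":1}
    - {"dx":0,"dy":-0.0054,"dz":0.0105,"wx":0,"wy":0,"wz":0,"gripper":1}
    - {"dx":0,"dy":-0.0054,"dz":0.0105,"wx":0,"wy":0,"wz":0,"gripper":1}

```text
clock: 14.1
position: [580.1, 119.4, 192.3]
ee_rot: [-0.502, 0.498, 0.498, 0.503]
contact_force: [0.1, 0.3, 0.2]
gripper_width: 0.2
```

>>> arm_command:
  rows:
    - {"dx":0,"dy":-0.0007,"dz":0.002,"wx":0,"wy":0,"wz":0,"gripper":1}
    - {"dx":0,"dy":-0.0015,"dz":0.0039,"wx":0,"wy":0,"wz":0,"gripper":1}
    - {"dx":0,"dy":-0.0021,"dz":0.0059,"wx":0,"wy":0,"wz":0,"gripper":1}
    - {"dx":0,"dy":-0.0027,"dz":0.0078,"wx":0,"wy":0,"wz":0,"gripper":1}
    - {"dx":0,"dy":-0.0032,"dz":0.0098,"wx":0,"wy":0,"wz":0,"gripper":1}
    - {"dx":0,"dy":-0.0037,"dz":0.0118,"wx":0,"wy":0,"wz":0,"gripper":1}
    - {"dx":0,"dy":-0.0037,"dz":0.0118,"wx":0,"wy":0,"wz":0,"gripper":1}
    - {"dx":0,"dy":-0.0037,"dz":0.0118,"wx":0,"wy":0,"wz":0,"gripper":1}

```text
clock: 14.9
position: [583.9, 131.4, 192.4]
ee_rot: [-0.502, 0.498, 0.498, 0.503]
contact_force: [-0.6, -0.1, -0.8]
gripper_width: 0.5
```

```bash
python3 arc.py 0
```

```text
t 14.9 phi0 -0.197 r 62.1 z 192.4 F [-0.6 -0.1 -0.8] Ftan -0.23 Frad -0.58 yaw -0.07
[0.0004, -0.0003, 0.002]
[0.0004, -0.0006, 0.004]
[0.0004, -0.0008, 0.006]
[0.0004, -0.001, 0.0081]
[0.0004, -0.0011, 0.0101]
[0.0004, -0.0011, 0.0121]
```

>>> arm_command:
  rows:
    - {"dx":0,"dy":-0.0003,"dz":0.002,"wx":0,"wy":0,"wz":0,"gripper":1}
    - {"dx":0,"dy":-0.0006,"dz":0.004,"wx":0,"wy":0,"wz":0,"gripper":1}
    - {"dx":0,"dy":-0.0008,"dz":0.006,"wx":0,"wy":0,"wz":0,"gripper":1}
    - {"dx":0,"dy":-0.001,"dz":0.0081,"wx":0,"wy":0,"wz":0,"gripper":1}
    - {"dx":0,"dy":-0.0011,"dz":0.0101,"wx":0,"wy":0,"wz":0,"gripper":1}
    - {"dx":0,"dy":-0.0011,"dz":0.0121,"wx":0,"wy":0,"wz":0,"gripper":1}
    - {"dx":0,"dy":-0.0011,"dz":0.0121,"wx":0,"wy":0,"wz":0,"gripper":1}
    - {"dx":0,"dy":-0.0011,"dz":0.0121,"wx":0,"wy":0,"wz":0,"gripper":1}

```text
clock: 15.7
position: [585.1, 143.6, 192.5]
ee_rot: [-0.502, 0.497, 0.498, 0.503]
contact_force: [0.7, -0.6, 0.2]
gripper_width: 0.1
```

>>> arm_command:
  rows:
    - {"dx":0,"dy":0.0001,"dz":0.002,"wx":0,"wy":0,"wz":0,"gripper":1}
    - {"dx":0,"dy":0.0001,"dz":0.0041,"wx":0,"wy":0,"wz":0,"gripper":1}
    - {"dx":0,"dy":0.0003,"dz":0.0061,"wx":0,"wy":0,"wz":0,"gripper":1}
    - {"dx":0,"dy":0.0006,"dz":0.0082,"wx":0,"wy":0,"wz":0,"gripper":1}
    - {"dx":0,"dy":0.0009,"dz":0.0103,"wx":0,"wy":0,"wz":0,"gripper":1}
    - {"dx":0,"dy":0.0012,"dz":0.0123,"wx":0,"wy":0,"wz":0,"gripper":1}
    - {"dx":0,"dy":0.0012,"dz":0.0123,"wx":0,"wy":0,"wz":0,"gripper":1}
    - {"dx":0,"dy":0.0012,"dz":0.0123,"wx":0,"wy":0,"wz":0,"gripper":1}

```text
clock: 16.5
position: [584.0, 156.2, 192.5]
ee_rot: [-0.502, 0.497, 0.498, 0.503]
contact_force: [0.5, -1.1, -0.7]
gripper_width: -0.2
```

```bash
python3 arc.py 0.4
```

```text
t 16.5 phi0 0.204 r 62.3 z 192.5 F [ 0.5 -1.1 -0.7] Ftan -1.17 Frad 0.27 yaw -0.05
[0.0005, 0.0008, 0.0019]
[0.0005, 0.0013, 0.0039]
[0.0005, 0.0019, 0.0058]
[0.0005, 0.0025, 0.0077]
[0.0005, 0.0032, 0.0096]
[0.0005, 0.004, 0.0115]
```

>>> arm_command:
  rows:
    - {"dx":0,"dy":0.0008,"dz":0.0019,"wx":0,"wy":0,"wz":0,"gripper":1}
    - {"dx":0,"dy":0.0013,"dz":0.0039,"wx":0,"wy":0,"wz":0,"gripper":1}
    - {"dx":0,"dy":0.0019,"dz":0.0058,"wx":0,"wy":0,"wz":0,"gripper":1}
    - {"dx":0,"dy":0.0025,"dz":0.0077,"wx":0,"wy":0,"wz":0,"gripper":1}
    - {"dx":0,"dy":0.0032,"dz":0.0096,"wx":0,"wy":0,"wz":0,"gripper":1}
    - {"dx":0,"dy":0.004,"dz":0.0115,"wx":0,"wy":0,"wz":0,"gripper":1}
    - {"dx":0,"dy":0.004,"dz":0.0115,"wx":0,"wy":0,"wz":0,"gripper":1}
    - {"dx":0,"dy":0.004,"dz":0.0115,"wx":0,"wy":0,"wz":0,"gripper":1}

```text
clock: 17.3
position: [580.1, 167.8, 192.5]
ee_rot: [-0.502, 0.497, 0.498, 0.503]
contact_force: [0.6, -0.1, 1.2]
gripper_width: 0.1
```

```bash
python3 arc.py 0.6
```

```text
t 17.3 phi0 0.403 r 62.0 z 192.5 F [ 0.6 -0.1  1.2] Ftan -0.34 Frad 0.48 yaw -0.04
[0.0005, 0.0009, 0.0018]
[0.0005, 0.0018, 0.0037]
[0.0005, 0.0027, 0.0055]
[0.0005, 0.0037, 0.0072]
[0.0005, 0.0048, 0.009]
[0.0005, 0.0059, 0.0107]
```

>>> arm_command:
  rows:
    - {"dx":0,"dy":0.0009,"dz":0.0018,"wx":0,"wy":0,"wz":0,"gripper":1}
    - {"dx":0,"dy":0.0018,"dz":0.0037,"wx":0,"wy":0,"wz":0,"gripper":1}
    - {"dx":0,"dy":0.0027,"dz":0.0055,"wx":0,"wy":0,"wz":0,"gripper":1}
    - {"dx":0,"dy":0.0037,"dz":0.0072,"wx":0,"wy":0,"wz":0,"gripper":1}
    - {"dx":0,"dy":0.0048,"dz":0.009,"wx":0,"wy":0,"wz":0,"gripper":1}
    - {"dx":0,"dy":0.0059,"dz":0.0107,"wx":0,"wy":0,"wz":0,"gripper":1}
    - {"dx":0,"dy":0.0059,"dz":0.0107,"wx":0,"wy":0,"wz":0,"gripper":1}
    - {"dx":0,"dy":0.0059,"dz":0.0107,"wx":0,"wy":0,"wz":0,"gripper":1}

```text
clock: 18.1
position: [574.2, 178.8, 192.5]
ee_rot: [-0.502, 0.497, 0.498, 0.503]
contact_force: [1.1, 0.1, 0.1]
gripper_width: -0.2
```

```bash
python3 arc.py 0.8
```

```text
t 18.1 phi0 0.603 r 62.2 z 192.5 F [1.1 0.1 0.1] Ftan -0.52 Frad 0.92 yaw -0.03
[0.0005, 0.0013, 0.0016]
[0.0005, 0.0026, 0.0032]
[0.0005, 0.0038, 0.0048]
[0.0005, 0.0052, 0.0063]
[0.0005, 0.0066, 0.0078]
[0.0005, 0.008, 0.0092]
```

>>> arm_command:
  rows:
    - {"dx":0,"dy":0.0013,"dz":0.0016,"wx":0,"wy":0,"wz":0,"gripper":1}
    - {"dx":0,"dy":0.0026,"dz":0.0032,"wx":0,"wy":0,"wz":0,"gripper":1}
    - {"dx":0,"dy":0.0038,"dz":0.0048,"wx":0,"wy":0,"wz":0,"gripper":1}
    - {"dx":0,"dy":0.0052,"dz":0.0063,"wx":0,"wy":0,"wz":0,"gripper":1}
    - {"dx":0,"dy":0.0066,"dz":0.0078,"wx":0,"wy":0,"wz":0,"gripper":1}
    - {"dx":0,"dy":0.008,"dz":0.0092,"wx":0,"wy":0,"wz":0,"gripper":1}
    - {"dx":0,"dy":0.008,"dz":0.0092,"wx":0,"wy":0,"wz":0,"gripper":1}
    - {"dx":0,"dy":0.008,"dz":0.0092,"wx":0,"wy":0,"wz":0,"gripper":1}

```text
clock: 18.9
position: [566.1, 188.1, 192.5]
ee_rot: [-0.502, 0.497, 0.498, 0.503]
contact_force: [0.2, -0.5, 0.2]
gripper_width: -0.1
```

```bash
python3 arc.py 1.0
```

```text
t 18.9 phi0 0.802 r 62.0 z 192.5 F [ 0.2 -0.5  0.2] Ftan -0.47 Frad -0.26 yaw -0.03
[0.0005, 0.0015, 0.0014]
[0.0004, 0.0031, 0.0027]
[0.0004, 0.0047, 0.004]
[0.0004, 0.0063, 0.0052]
[0.0004, 0.0079, 0.0064]
[0.0004, 0.0097, 0.0076]
```

>>> arm_command:
  rows:
    - {"dx":0,"dy":0.0015,"dz":0.0014,"wx":0,"wy":0,"wz":0,"gripper":1}
    - {"dx":0,"dy":0.0031,"dz":0.0027,"wx":0,"wy":0,"wz":0,"gripper":1}
    - {"dx":0,"dy":0.0047,"dz":0.004,"wx":0,"wy":0,"wz":0,"gripper":1}
    - {"dx":0,"dy":0.0063,"dz":0.0052,"wx":0,"wy":0,"wz":0,"gripper":1}
    - {"dx":0,"dy":0.0079,"dz":0.0064,"wx":0,"wy":0,"wz":0,"gripper":1}
    - {"dx":0,"dy":0.0097,"dz":0.0076,"wx":0,"wy":0,"wz":0,"gripper":1}
    - {"dx":0,"dy":0.0097,"dz":0.0076,"wx":0,"wy":0,"wz":0,"gripper":1}
    - {"dx":0,"dy":0.0097,"dz":0.0076,"wx":0,"wy":0,"wz":0,"gripper":1}

```text
clock: 19.7
position: [556.3, 195.8, 192.4]
ee_rot: [-0.502, 0.497, 0.498, 0.503]
contact_force: [-0.7, -0.4, 0.2]
gripper_width: 0.0
```

```bash
python3 arc.py 1.2;  python3 - <<'E'
from look import *
shot("10",("scene","side"))
im=cv2.imread("pics/scene10.png")[130:260,220:380]; im2=cv2.imread("pics/side10.png")[180:380,190:410]
cv2.imwrite("pics/c10.png",np.hstack([cv2.resize(im,(400,325),interpolation=cv2.INTER_CUBIC),cv2.resize(im2,(400,325))]))
E
```

```text
t 19.7 phi0 1.003 r 62.0 z 192.4 F [-0.7 -0.4  0.2] Ftan 0.38 Frad -0.77 yaw -0.02
[0.0003, 0.0018, 0.001]
[0.0003, 0.0035, 0.002]
[0.0003, 0.0053, 0.003]
[0.0003, 0.0071, 0.0039]
[0.0003, 0.009, 0.0047]
[0.0003, 0.0109, 0.0055]
```

View pics/c10.png

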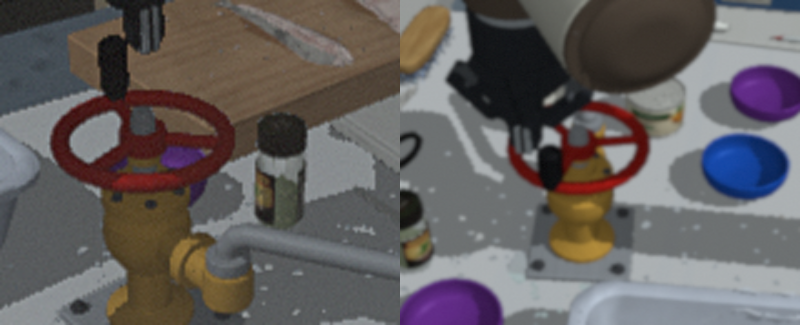

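The side view shows the knob just ahead of the closed fingers, so it is being pushed. No bite felt yet.

>>> arm_command:
  rows:
    - {"dx":0,"dy":0.0018,"dz":0.001,"wx":0,"wy":0,"wz":0,"gripper":1}
    - {"dx":0,"dy":0.0035,"dz":0.002,"wx":0,"wy":0,"wz":0,"gripper":1}
    - {"dx":0,"dy":0.0053,"dz":0.003,"wx":0,"wy":0,"wz":0,"gripper":1}
    - {"dx":0,"dy":0.0071,"dz":0.0039,"wx":0,"wy":0,"wz":0,"gripper":1}
    - {"dx":0,"dy":0.009,"dz":0.0047,"wx":0,"wy":0,"wz":0,"gripper":1}
    - {"dx":0,"dy":0.0109,"dz":0.0055,"wx":0,"wy":0,"wz":0,"gripper":1}
    - {"dx":0,"dy":0.0109,"dz":0.0055,"wx":0,"wy":0,"wz":0,"gripper":1}
    - {"dx":0,"dy":0.0109,"dz":0.0055,"wx":0,"wy":0,"wz":0,"gripper":1}

```text
clock: 20.6
position: [548.2, 200.8, 193.7]
ee_rot: [-0.503, 0.495, 0.496, 0.505]
contact_force: [5.8, -4.2, 1.1]
gripper_width: -0.2
```

```bash
python3 arc.py 1.4; python3 - <<'E'
from h import *
c=cam(np.load("pics/side10.npz")); p=atz(c,(272.5,282.8),205); print(p, np.arctan2(p[1]-143.5,p[0]-523),np.hypot(p[1]-143.5,p[0]-523))
E
```

```text
t 20.6 phi0 1.156 r 62.6 z 193.7 F [ 5.8 -4.2  1.1] Ftan -7.01 Frad -1.47 yaw -0.01
[0.0017, 0.0026, 0.0004]
[0.0017, 0.005, 0.0013]
[0.0016, 0.0074, 0.0021]
[0.0016, 0.0098, 0.0027]
[0.0015, 0.0122, 0.0033]
[0.0015, 0.0147, 0.0038]
[532.71660204 206.86914651 205.        ] 1.4186480068947687 64.10975810723835
```

The wheel has bitten: tangential force is −7 N at post angle 1.156, against no force at 1.003. A small step next to see the force plateau.

>>> arm_command:
  rows:
    - {"dx":0.001,"dy":0.0015,"dz":0.0005,"wx":0,"wy":0,"wz":0,"gripper":1}
    - {"dx":0.001,"dy":0.003,"dz":0.001,"wx":0,"wy":0,"wz":0,"gripper":1}
    - {"dx":0.001,"dy":0.0045,"dz":0.0015,"wx":0,"wy":0,"wz":0,"gripper":1}
    - {"dx":0.001,"dy":0.006,"dz":0.002,"wx":0,"wy":0,"wz":0,"gripper":1}
    - {"dx":0.001,"dy":0.0075,"dz":0.0023,"wx":0,"wy":0,"wz":0,"gripper":1}
    - {"dx":0.001,"dy":0.009,"dz":0.0026,"wx":0,"wy":0,"wz":0,"gripper":1}
    - {"dx":0.001,"dy":0.009,"dz":0.0026,"wx":0,"wy":0,"wz":0,"gripper":1}
    - {"dx":0.001,"dy":0.009,"dz":0.0026,"wx":0,"wy":0,"wz":0,"gripper":1}

```text
clock: 21.4
position: [542.1, 202.9, 194.2]
ee_rot: [-0.505, 0.494, 0.495, 0.506]
contact_force: [7.7, -3.8, 0.8]
gripper_width: -0.0
```

```bash
python3 arc.py 1.8 8
```

```text
t 21.4 phi0 1.26 r 62.4 z 194.2 F [ 7.7 -3.8  0.8] Ftan -8.51 Frad -1.29 yaw 0.01
[0.0021, 0.0042, 0.0008]
[0.002, 0.0083, 0.0016]
[0.0019, 0.0124, 0.0022]
[0.0018, 0.0166, 0.0025]
[0.0017, 0.0208, 0.0026]
[0.0016, 0.025, 0.0023]
[0.0015, 0.0291, 0.0018]
[0.0014, 0.0332, 0.001]
```

```bash
cat >> arc.py <<'E'
    s=arm.read_state(); M=R.from_quat(s["ee_rot"]).as_matrix(); M0=np.array([[0,-1,0],[0,0,1],[-1,0,0]],float)
    print("rot fix deg",np.degrees(R.from_matrix(M.T@M0).as_rotvec()).round(1))
E
python3 arc.py 1.86 8
```

```text
t 21.4 phi0 1.26 r 62.4 z 194.2 F [ 7.7 -3.8  0.8] Ftan -8.51 Frad -1.29 yaw 0.01
[0.0021, 0.0046, 0.0009]
[0.002, 0.0092, 0.0018]
[0.0019, 0.0138, 0.0024]
[0.0018, 0.0185, 0.0026]
[0.0017, 0.0231, 0.0025]
[0.0016, 0.0277, 0.002]
[0.0015, 0.0323, 0.0012]
[0.0013, 0.0368, 0.0]
rot fix deg [0.  0.2 1.3]
```

>>> arm_command:
  rows:
    - {"dx":0.002,"dy":0.0046,"dz":0.0009,"wx":0,"wy":0,"wz":1.3,"gripper":1}
    - {"dx":0.002,"dy":0.0092,"dz":0.0018,"wx":0,"wy":0,"wz":1.3,"gripper":1}
    - {"dx":0.002,"dy":0.0138,"dz":0.0024,"wx":0,"wy":0,"wz":1.3,"gripper":1}
    - {"dx":0.002,"dy":0.0185,"dz":0.0026,"wx":0,"wy":0,"wz":1.3,"gripper":1}
    - {"dx":0.002,"dy":0.0231,"dz":0.0025,"wx":0,"wy":0,"wz":1.3,"gripper":1}
    - {"dx":0.002,"dy":0.0277,"dz":0.002,"wx":0,"wy":0,"wz":1.3,"gripper":1}
    - {"dx":0.0015,"dy":0.0323,"dz":0.0012,"wx":0,"wy":0,"wz":1.3,"gripper":1}
    - {"dx":0.0015,"dy":0.0368,"dz":0,"wx":0,"wy":0,"wz":1.3,"gripper":1}

```text
clock: 22.2
position: [510.3, 202.1, 194.5]
ee_rot: [-0.503, 0.496, 0.498, 0.503]
contact_force: [13.6, -8.4, 0.5]
gripper_width: -0.3
```

```bash
python3 arc.py 2.4 8
```

```text
t 22.2 phi0 1.784 r 60.0 z 194.5 F [13.6 -8.4  0.5] Ftan -11.47 Frad -11.1 yaw 0.08
[0.0024, 0.0051, 0.0008]
[0.0023, 0.0096, -0.0008]
[0.0023, 0.014, -0.0026]
[0.0022, 0.0182, -0.0048]
[0.0022, 0.0223, -0.0074]
[0.0021, 0.0261, -0.0102]
[0.0021, 0.0297, -0.0133]
[0.002, 0.0331, -0.0167]
rot fix deg [0.1 0.1 0.7]
```

```bash
python3 arc.py 2.2 8
```

```text
t 22.2 phi0 1.784 r 60.0 z 194.5 F [13.6 -8.4  0.5] Ftan -11.47 Frad -11.1 yaw 0.08
[0.0024, 0.0036, 0.0012]
[0.0024, 0.0067, 0.0003]
[0.0023, 0.0097, -0.0008]
[0.0023, 0.0127, -0.002]
[0.0023, 0.0156, -0.0034]
[0.0022, 0.0184, -0.005]
[0.0022, 0.0212, -0.0067]
[0.0022, 0.0239, -0.0085]
rot fix deg [0.1 0.1 0.7]
```

>>> arm_command:
  rows:
    - {"dx":0.002,"dy":0.0036,"dz":0.0012,"wx":0,"wy":0,"wz":0.7,"gripper":1}
    - {"dx":0.002,"dy":0.0067,"dz":0.0003,"wx":0,"wy":0,"wz":0.7,"gripper":1}
    - {"dx":0.002,"dy":0.0097,"dz":-0.0008,"wx":0,"wy":0,"wz":0.7,"gripper":1}
    - {"dx":0.002,"dy":0.0127,"dz":-0.002,"wx":0,"wy":0,"wz":0.7,"gripper":1}
    - {"dx":0.002,"dy":0.0156,"dz":-0.0034,"wx":0,"wy":0,"wz":0.7,"gripper":1}
    - {"dx":0.002,"dy":0.0184,"dz":-0.005,"wx":0,"wy":0,"wz":0.7,"gripper":1}
    - {"dx":0.002,"dy":0.0212,"dz":-0.0067,"wx":0,"wy":0,"wz":0.7,"gripper":1}
    - {"dx":0.002,"dy":0.0239,"dz":-0.0085,"wx":0,"wy":0,"wz":0.7,"gripper":1}

```text
clock: 23.0
position: [493.6, 195.6, 196.2]
ee_rot: [-0.503, 0.493, 0.499, 0.505]
contact_force: [15.6, -1.8, 1.2]
gripper_width: -0.1
```

```bash
python3 arc.py 2.6 8
```

```text
t 23.0 phi0 2.085 r 59.8 z 196.2 F [15.6 -1.8  1.2] Ftan -12.66 Frad -9.24 yaw 0.22
[0.0041, 0.0046, -0.0001]
[0.004, 0.0079, -0.0024]
[0.0039, 0.011, -0.0049]
[0.0039, 0.0139, -0.0076]
[0.0038, 0.0167, -0.0104]
[0.0037, 0.0193, -0.0135]
[0.0037, 0.0217, -0.0167]
[0.0036, 0.0239, -0.02]
rot fix deg [0.2 0.5 1. ]
```

>>> arm_command:
  rows:
    - {"dx":0.004,"dy":0.0046,"dz":0,"wx":0,"wy":0.5,"wz":1,"gripper":1}
    - {"dx":0.005,"dy":0.0079,"dz":-0.0024,"wx":0,"wy":0.5,"wz":1,"gripper":1}
    - {"dx":0.005,"dy":0.011,"dz":-0.0049,"wx":0,"wy":0.5,"wz":1,"gripper":1}
    - {"dx":0.005,"dy":0.0139,"dz":-0.0076,"wx":0,"wy":0.5,"wz":1,"gripper":1}
    - {"dx":0.005,"dy":0.0167,"dz":-0.0104,"wx":0,"wy":0.5,"wz":1,"gripper":1}
    - {"dx":0.005,"dy":0.0193,"dz":-0.0135,"wx":0,"wy":0.5,"wz":1,"gripper":1}
    - {"dx":0.005,"dy":0.0217,"dz":-0.0167,"wx":0,"wy":0.5,"wz":1,"gripper":1}
    - {"dx":0.005,"dy":0.0239,"dz":-0.02,"wx":0,"wy":0.5,"wz":1,"gripper":1}

```text
clock: 23.8
position: [480.0, 179.5, 196.0]
ee_rot: [-0.506, 0.49, 0.498, 0.506]
contact_force: [20.1, 0.5, 2.0]
gripper_width: -0.4
```

```bash
python3 arc.py 3.1 8;  python3 - <<'E'
from look import *
shot("11",("scene","side"))
im=cv2.imread("pics/scene11.png")[130:260,220:380]; im2=cv2.imread("pics/side11.png")[180:380,190:410]
cv2.imwrite("pics/c11.png",np.hstack([cv2.resize(im,(400,325),interpolation=cv2.INTER_CUBIC),cv2.resize(im2,(400,325))]))
E
```

```text
t 23.8 phi0 2.444 r 56.1 z 196.0 F [20.1  0.5  2. ] Ftan -13.32 Frad -15.1 yaw 0.41
[0.0038, 0.0077, -0.0002]
[0.0037, 0.0105, -0.0044]
[0.0036, 0.013, -0.0089]
[0.0035, 0.015, -0.0136]
[0.0034, 0.0167, -0.0183]
[0.0033, 0.018, -0.0233]
[0.0033, 0.0188, -0.0283]
[0.0032, 0.0193, -0.0333]
rot fix deg [0.4 0.5 1.4]
```

View pics/c11.png

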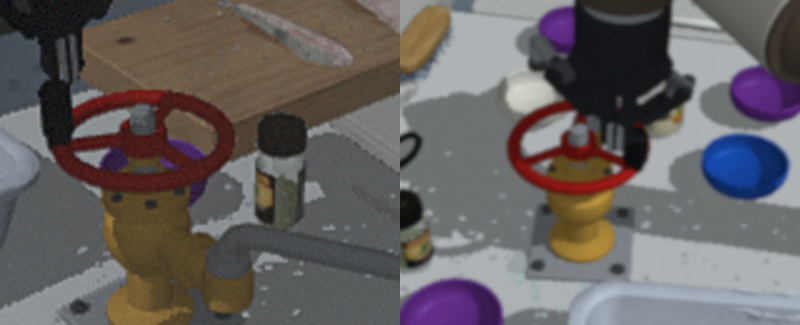

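```bash
python3 - <<'E'
from h import *
c=cam(np.load("pics/side11.npz"));s=cam(np.load("pics/scene11.npz"))
for p in [atz(s,(243.4,175.5),205),atz(s,(243,165),227),atz(c,(318,270.4),205),tri([(s,(243.4,175.5)),(c,(318,270.4))])]:
    print(p.round(1),np.arctan2(p[1]-143.5,p[0]-523).round(3),np.hypot(p[1]-143.5,p[0]-523).round(1))
for n,(x0,y0,x1,y1) in {"scene":(225,140,315,215),"side":(230,210,360,310)}.items():
    im=cv2.imread(f"pics/{n}11.png")[y0:y1,x0:x1]; print(im.shape); cv2.imwrite(f"pics/{n}11z.png",cv2.resize(im,None,fx=5.5,fy=5.5,interpolation=cv2.INTER_CUBIC))
E
```

```text
[464.1 159.8 205. ] 2.871 61.1
[464.1 157.8 227. ] 2.904 60.6
[466.6 164.5 205. ] 2.785 60.2
[466.2 163.1 203.1] 2.809 60.0
(75, 90, 3)
(100, 130, 3)
```

View pics/scene11z.png

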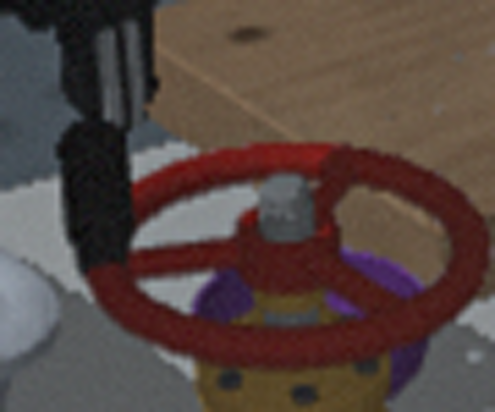

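View pics/side11z.png

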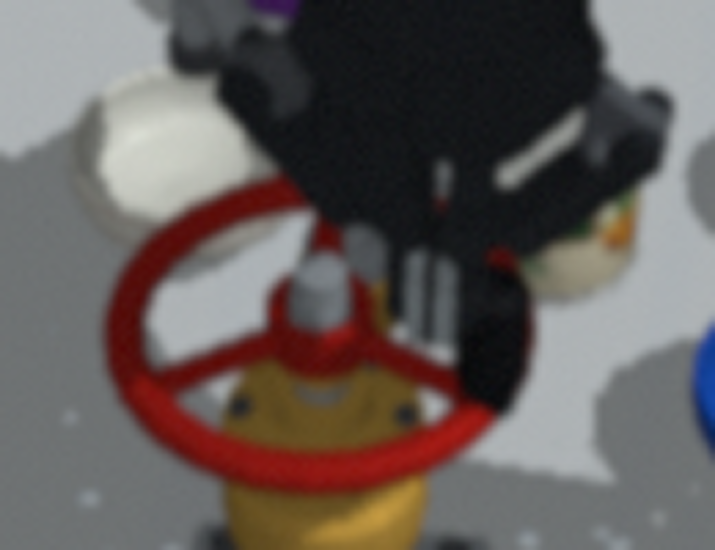

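```bash
python3 - <<'E'
from look import *
s=arm.read_state();print(np.round(s["joints"],3))
d=np.load("pics/wrist6.npz");print(np.round(s["wrist_torque"],2))
E
```

```text
[ 0.68   0.188 -0.305  0.009 -1.055 -0.678]
[-0.19 -5.31  0.11]
```

The knob is at about 2.83 rad and the fingers' corner has slid to its inner side, with radial force at 15 N. I'll back off, turn the tool so a flat face pushes along the tangent, and from then on rotate the tool along with the wheel.

>>> arm_command:
  rows:
    - {"dx":0.001,"dy":-0.003,"dz":0.008,"wx":0,"wy":0,"wz":0,"gripper":1}
    - {"dx":0.002,"dy":-0.0053,"dz":0.0157,"wx":8.5,"wy":0,"wz":0,"gripper":1}
    - {"dx":0.002,"dy":-0.0053,"dz":0.0157,"wx":17,"wy":0,"wz":0,"gripper":1}
    - {"dx":0.002,"dy":-0.0053,"dz":0.0157,"wx":25.5,"wy":0,"wz":0,"gripper":1}
    - {"dx":0.002,"dy":-0.0053,"dz":0.0157,"wx":34,"wy":0,"wz":0,"gripper":1}
    - {"dx":0.002,"dy":-0.0053,"dz":0.0157,"wx":42.5,"wy":0,"wz":0,"gripper":1}
    - {"dx":0.002,"dy":-0.0053,"dz":0.0157,"wx":51,"wy":0,"wz":0,"gripper":1}
    - {"dx":0.002,"dy":-0.0053,"dz":0.0157,"wx":59.5,"wy":0,"wz":0,"gripper":1}

```text
clock: 24.7
position: [484.0, 194.9, 193.9]
ee_rot: [-0.186, 0.674, 0.187, 0.69]
contact_force: [0.3, -0.1, 0.2]
gripper_width: 0.2
```

```bash
cat > arc2.py <<'E'
# arc2.py phi1 r n [lead] : rows with tool turning, tool z (times quarter turns) along push tangent at phi+0.19
from look import *
C=np.array([523,143.5])
def yawM(a): return np.array([[0,-np.cos(a),-np.sin(a)],[0,-np.sin(a),np.cos(a)],[-1,0,0]])
def rows(phi1,r=62.5,n=8,z=192.5,off=-3*np.pi/2):
    s=arm.read_state(); M=R.from_quat(s["ee_rot"]).as_matrix(); p=np.array(s["position"])
    v=p[:2]-C; phi0=np.arctan2(v[1],v[0]); phi0+=2*np.pi*np.round((phi1-.3-phi0)/(2*np.pi)); r0=np.hypot(*v)
    f=np.array(s["contact_force"]); t=np.array([-np.sin(phi0),np.cos(phi0)])
    print("t",round(float(s["clock"]),2),"phi0",round(float(phi0),3),"r",r0.round(1),"z",p[2].round(1),"F",f.round(1),"Ftan",(f[:2]@t).round(2),"Frad",(f[:2]@v/r0).round(2),"j6",np.round(s["joints"][5],2), "a",np.arctan2(-M[1,1],-M[0,1]).round(3))
    for i in range(1,n+1):
        ph=phi0+(phi1-phi0)*i/n; q=np.array([*(C+r*np.array([np.cos(ph),np.sin(ph)])),z])
        w=np.degrees(R.from_matrix(M.T@yawM(ph+.19+off)).as_rotvec())
        print((M.T@(q-p)/1000).round(4).tolist(),w.round(1).tolist())
if __name__=="__main__":
    a=[float(x) for x in sys.argv[1:]]; rows(a[0],a[1] if len(a)>1 else 62.5,int(a[2]) if len(a)>2 else 8)
E
python3 arc2.py 2.25 64 3
```

```text
t 24.7 phi0 2.22 r 64.5 z 193.9 F [ 0.3 -0.1  0.2] Ftan -0.19 Frad -0.22 j6 -1.74 a -1.038
[0.0014, -0.0005, -0.0006] [71.9, 1.3, -0.6]
[0.0013, -0.0006, -0.0013] [71.3, 1.3, -0.6]
[0.0013, -0.0007, -0.0019] [70.8, 1.3, -0.6]
```

>>> arm_command:
  rows:
    - {"dx":0.001,"dy":0,"dz":0,"wx":8.3,"wy":0.1,"wz":0,"gripper":1}
    - {"dx":0.001,"dy":0,"dz":0,"wx":16.6,"wy":0.3,"wz":-0.1,"gripper":1}
    - {"dx":0.001,"dy":0,"dz":0,"wx":24.9,"wy":0.5,"wz":-0.2,"gripper":1}
    - {"dx":0.001,"dy":0,"dz":0,"wx":33.2,"wy":0.7,"wz":-0.3,"gripper":1}
    - {"dx":0.001,"dy":0,"dz":0,"wx":41.5,"wy":0.8,"wz":-0.4,"gripper":1}
    - {"dx":0.001,"dy":0,"dz":0,"wx":49.8,"wy":1,"wz":-0.5,"gripper":1}
    - {"dx":0.001,"dy":0,"dz":0,"wx":58,"wy":1.2,"wz":-0.6,"gripper":1}
    - {"dx":0.001,"dy":0,"dz":0,"wx":66,"wy":1.3,"wz":-0.6,"gripper":1}

```text
clock: 25.5
position: [483.4, 195.0, 192.5]
ee_rot: [0.217, 0.673, -0.218, 0.673]
contact_force: [0.3, 0.4, -0.0]
gripper_width: 0.3
```

```bash
python3 arc2.py 2.75 63.5 8
```

```text
t 25.5 phi0 2.226 r 65.0 z 192.5 F [ 0.3  0.4 -0. ] Ftan -0.5 Frad 0.13 j6 -2.89 a -2.195
[0.0, -0.0045, 0.0004] [2.1, -0.0, 0.1]
[0.0, -0.0085, -0.0004] [-1.7, -0.0, 0.1]
[0.0, -0.0127, -0.001] [-5.4, -0.0, 0.1]
[0.0, -0.0168, -0.0012] [-9.2, -0.0, 0.1]
[0.0001, -0.021, -0.0012] [-13.0, -0.0, 0.1]
[0.0001, -0.0251, -0.0009] [-16.7, -0.0, 0.1]
[0.0001, -0.0293, -0.0004] [-20.5, -0.0, 0.1]
[0.0001, -0.0333, 0.0005] [-24.2, -0.1, 0.1]
```

>>> arm_command:
  rows:
    - {"dx":0,"dy":-0.0045,"dz":0.0004,"wx":1,"wy":0,"wz":0,"gripper":1}
    - {"dx":0,"dy":-0.0085,"dz":-0.0004,"wx":-1.7,"wy":0,"wz":0,"gripper":1}
    - {"dx":0,"dy":-0.0127,"dz":-0.001,"wx":-5.4,"wy":0,"wz":0,"gripper":1}
    - {"dx":0,"dy":-0.0168,"dz":-0.0012,"wx":-9.2,"wy":0,"wz":0,"gripper":1}
    - {"dx":0,"dy":-0.021,"dz":-0.0012,"wx":-13,"wy":0,"wz":0,"gripper":1}
    - {"dx":0,"dy":-0.0251,"dz":-0.0009,"wx":-16.7,"wy":0,"wz":0,"gripper":1}
    - {"dx":0,"dy":-0.0293,"dz":-0.0004,"wx":-20.5,"wy":0,"wz":0,"gripper":1}
    - {"dx":0,"dy":-0.0333,"dz":0.0005,"wx":-24.2,"wy":0,"wz":0,"gripper":1}

```text
clock: 26.3
position: [465.1, 171.3, 192.9]
ee_rot: [0.071, 0.703, -0.067, 0.704]
contact_force: [-0.8, 9.2, 0.6]
gripper_width: 0.0
```

```bash
python3 arc2.py 3.35 62.5 8
```

```text
t 26.3 phi0 2.695 r 64.2 z 192.9 F [-0.8  9.2  0.6] Ftan -8.0 Frad 4.66 j6 -2.44 a -1.767
[0.0004, -0.0054, 0.0006] [-1.2, 0.0, -0.4]
[0.0004, -0.0105, -0.0] [-5.9, 0.1, -0.4]
[0.0003, -0.0156, -0.0003] [-10.6, 0.1, -0.4]
[0.0003, -0.0207, -0.0001] [-15.3, 0.1, -0.4]
[0.0003, -0.0258, 0.0005] [-20.0, 0.1, -0.3]
[0.0002, -0.0308, 0.0015] [-24.7, 0.1, -0.3]
[0.0002, -0.0358, 0.003] [-29.4, 0.1, -0.3]
[0.0002, -0.0405, 0.0048] [-34.1, 0.1, -0.3]
```

>>> arm_command:
  rows:
    - {"dx":0.0005,"dy":-0.0054,"dz":0.0006,"wx":-1.2,"wy":0,"wz":-0.4,"gripper":1}
    - {"dx":0.0005,"dy":-0.0105,"dz":0,"wx":-5.9,"wy":0,"wz":-0.4,"gripper":1}
    - {"dx":0.0005,"dy":-0.0156,"dz":-0.0003,"wx":-10.6,"wy":0,"wz":-0.4,"gripper":1}
    - {"dx":0.0005,"dy":-0.0207,"dz":-0.0001,"wx":-15.3,"wy":0,"wz":-0.4,"gripper":1}
    - {"dx":0.0005,"dy":-0.0258,"dz":0.0005,"wx":-20,"wy":0,"wz":-0.4,"gripper":1}
    - {"dx":0.0005,"dy":-0.0308,"dz":0.0015,"wx":-24.7,"wy":0,"wz":-0.4,"gripper":1}
    - {"dx":0.0005,"dy":-0.0358,"dz":0.003,"wx":-29.4,"wy":0,"wz":-0.4,"gripper":1}
    - {"dx":0.0005,"dy":-0.0405,"dz":0.0048,"wx":-34.1,"wy":0,"wz":-0.4,"gripper":1}

```text
clock: 27.1
position: [460.0, 132.1, 192.5]
ee_rot: [-0.141, 0.692, 0.143, 0.693]
contact_force: [-7.5, 7.1, 5.2]
gripper_width: -0.1
```

```bash
python3 arc2.py 3.95 62 8
```

```text
t 27.1 phi0 3.321 r 64.0 z 192.5 F [-7.5  7.1  5.2] Ftan -8.33 Frad 6.11 j6 -1.78 a -1.166
[0.0, -0.0052, 0.001] [-2.5, 0.1, -0.1]
[0.0, -0.0101, 0.0005] [-7.0, 0.1, -0.1]
[0.0, -0.015, 0.0004] [-11.5, 0.1, -0.1]
[-0.0, -0.0198, 0.0006] [-16.0, 0.1, -0.1]
[-0.0, -0.0247, 0.0012] [-20.5, 0.1, -0.1]
[-0.0, -0.0294, 0.0022] [-25.0, 0.1, -0.1]
[-0.0, -0.0341, 0.0036] [-29.5, 0.1, -0.1]
[-0.0, -0.0387, 0.0054] [-34.0, 0.1, -0.1]
```

>>> arm_command:
  rows:
    - {"dx":-0.001,"dy":-0.0052,"dz":0.001,"wx":-2.5,"wy":0,"wz":0,"gripper":1}
    - {"dx":-0.001,"dy":-0.0101,"dz":0.0005,"wx":-7,"wy":0,"wz":0,"gripper":1}
    - {"dx":-0.001,"dy":-0.015,"dz":0.0004,"wx":-11.5,"wy":0,"wz":0,"gripper":1}
    - {"dx":-0.001,"dy":-0.0198,"dz":0.0006,"wx":-16,"wy":0,"wz":0,"gripper":1}
    - {"dx":-0.001,"dy":-0.0247,"dz":0.0012,"wx":-20.5,"wy":0,"wz":0,"gripper":1}
    - {"dx":-0.001,"dy":-0.0294,"dz":0.0022,"wx":-25,"wy":0,"wz":0,"gripper":1}
    - {"dx":-0.001,"dy":-0.0341,"dz":0.0036,"wx":-29.5,"wy":0,"wz":0,"gripper":1}
    - {"dx":-0.001,"dy":-0.0387,"dz":0.0054,"wx":-34,"wy":0,"wz":0,"gripper":1}

```text
clock: 27.9
position: [476.6, 98.7, 192.7]
ee_rot: [-0.338, 0.622, 0.342, 0.618]
contact_force: [-8.1, 4.3, 4.6]
gripper_width: 0.1
```

```bash
python3 arc2.py 4.55 62 8
```

```text
t 27.9 phi0 3.91 r 64.5 z 192.7 F [-8.1  4.3  4.6] Ftan -8.7 Frad 2.81 j6 -1.1 a -0.567
[0.0001, -0.0054, 0.0015] [-2.0, -0.1, -0.4]
[0.0001, -0.0104, 0.0009] [-6.6, -0.1, -0.4]
[0.0, -0.0153, 0.0007] [-11.2, -0.0, -0.4]
[0.0, -0.0203, 0.0009] [-15.7, -0.0, -0.4]
[-0.0, -0.0252, 0.0016] [-20.3, -0.0, -0.4]
[-0.0001, -0.0301, 0.0026] [-24.9, 0.0, -0.4]
[-0.0001, -0.0348, 0.004] [-29.5, 0.0, -0.4]
[-0.0001, -0.0395, 0.0057] [-34.1, 0.0, -0.4]
```

>>> arm_command:
  rows:
    - {"dx":-0.001,"dy":-0.0054,"dz":0.0015,"wx":-2,"wy":0,"wz":-0.4,"gripper":1}
    - {"dx":-0.001,"dy":-0.0104,"dz":0.0009,"wx":-6.6,"wy":0,"wz":-0.4,"gripper":1}
    - {"dx":-0.001,"dy":-0.0153,"dz":0.0007,"wx":-11.2,"wy":0,"wz":-0.4,"gripper":1}
    - {"dx":-0.001,"dy":-0.0203,"dz":0.0009,"wx":-15.7,"wy":0,"wz":-0.4,"gripper":1}
    - {"dx":-0.001,"dy":-0.0252,"dz":0.0016,"wx":-20.3,"wy":0,"wz":-0.4,"gripper":1}
    - {"dx":-0.001,"dy":-0.0301,"dz":0.0026,"wx":-24.9,"wy":0,"wz":-0.4,"gripper":1}
    - {"dx":-0.001,"dy":-0.0348,"dz":0.004,"wx":-29.5,"wy":0,"wz":-0.4,"gripper":1}
    - {"dx":-0.001,"dy":-0.0395,"dz":0.0057,"wx":-34.1,"wy":0,"wz":-0.4,"gripper":1}

```text
clock: 28.7
position: [508.3, 80.5, 192.6]
ee_rot: [-0.506, 0.495, 0.51, 0.488]
contact_force: [-10.2, -1.6, 6.4]
gripper_width: -0.0
```

```bash
python3 arc2.py 5.15 62 8
```

```text
t 28.7 phi0 4.483 r 64.7 z 192.6 F [-10.2  -1.6   6.4] Ftan -9.6 Frad 3.88 j6 -0.44 a 0.033
[0.0001, -0.0058, 0.0015] [-0.6, -0.1, -0.6]
[0.0, -0.0109, 0.0008] [-5.4, -0.1, -0.6]
[-0.0, -0.016, 0.0005] [-10.2, -0.1, -0.6]
[-0.0001, -0.0212, 0.0007] [-15.0, -0.0, -0.6]
[-0.0002, -0.0263, 0.0012] [-19.7, -0.0, -0.6]
[-0.0002, -0.0314, 0.0022] [-24.5, 0.0, -0.6]
[-0.0003, -0.0364, 0.0037] [-29.3, 0.0, -0.6]
[-0.0003, -0.0412, 0.0055] [-34.1, 0.1, -0.6]
```

>>> arm_command:
  rows:
    - {"dx":-0.001,"dy":-0.0055,"dz":0.0015,"wx":-0.6,"wy":0,"wz":-0.6,"gripper":1}
    - {"dx":-0.001,"dy":-0.0109,"dz":0.0008,"wx":-5.4,"wy":0,"wz":-0.6,"gripper":1}
    - {"dx":-0.001,"dy":-0.016,"dz":0.0005,"wx":-10.2,"wy":0,"wz":-0.6,"gripper":1}
    - {"dx":-0.001,"dy":-0.0212,"dz":0.0007,"wx":-15,"wy":0,"wz":-0.6,"gripper":1}
    - {"dx":-0.001,"dy":-0.0263,"dz":0.0012,"wx":-19.7,"wy":0,"wz":-0.6,"gripper":1}
    - {"dx":-0.001,"dy":-0.0314,"dz":0.0022,"wx":-24.5,"wy":0,"wz":-0.6,"gripper":1}
    - {"dx":-0.001,"dy":-0.0364,"dz":0.0037,"wx":-29.3,"wy":0,"wz":-0.6,"gripper":1}
    - {"dx":-0.001,"dy":-0.0412,"dz":0.0055,"wx":-34.1,"wy":0,"wz":-0.6,"gripper":1}

```text
clock: 29.5
position: [545.5, 83.4, 192.8]
ee_rot: [-0.629, 0.323, 0.633, 0.316]
contact_force: [-3.5, -9.9, 4.0]
gripper_width: 0.1
```

```bash
python3 arc2.py 5.75 62 8
```

```text
t 29.5 phi0 5.071 r 64.2 z 192.8 F [-3.5 -9.9  4. ] Ftan -6.72 Frad 8.08 j6 0.19 a 0.633
[0.0002, -0.0057, 0.0009] [-0.0, 0.1, -0.7]
[0.0002, -0.0109, 0.0001] [-4.9, 0.1, -0.7]
[0.0001, -0.0162, -0.0002] [-9.7, 0.1, -0.7]
[0.0001, -0.0214, -0.0001] [-14.6, 0.1, -0.7]
[-0.0, -0.0267, 0.0005] [-19.5, 0.2, -0.7]
[-0.0001, -0.0318, 0.0015] [-24.3, 0.2, -0.7]
[-0.0001, -0.0369, 0.0029] [-29.2, 0.2, -0.7]
[-0.0002, -0.0418, 0.0048] [-34.1, 0.3, -0.7]
```

>>> arm_command:
  rows:
    - {"dx":0,"dy":-0.0055,"dz":0.0009,"wx":0,"wy":0,"wz":-0.7,"gripper":1}
    - {"dx":0,"dy":-0.0109,"dz":0.0001,"wx":-4.9,"wy":0,"wz":-0.7,"gripper":1}
    - {"dx":0,"dy":-0.0162,"dz":-0.0002,"wx":-9.7,"wy":0,"wz":-0.7,"gripper":1}
    - {"dx":0,"dy":-0.0214,"dz":-0.0001,"wx":-14.6,"wy":0,"wz":-0.7,"gripper":1}
    - {"dx":0,"dy":-0.0267,"dz":0.0005,"wx":-19.5,"wy":0,"wz":-0.7,"gripper":1}
    - {"dx":0,"dy":-0.0318,"dz":0.0015,"wx":-24.3,"wy":0,"wz":-0.7,"gripper":1}
    - {"dx":0,"dy":-0.0369,"dz":0.0029,"wx":-29.2,"wy":0,"wz":-0.7,"gripper":1}
    - {"dx":0,"dy":-0.0418,"dz":0.0048,"wx":-34.1,"wy":0,"wz":-0.7,"gripper":1}

```text
clock: 30.3
position: [575.6, 108.1, 192.8]
ee_rot: [-0.695, 0.12, 0.699, 0.118]
contact_force: [1.5, -11.0, 2.2]
gripper_width: 0.1
```

```bash
python3 arc2.py 6.35 62 8
```

```text
t 30.3 phi0 5.692 r 63.4 z 192.8 F [  1.5 -11.    2.2] Ftan -8.28 Frad 7.33 j6 0.77 a 1.233
[0.0003, -0.0053, 0.0003] [-1.1, 0.2, -0.3]
[0.0003, -0.0104, -0.0004] [-5.8, 0.3, -0.3]
[0.0002, -0.0155, -0.0006] [-10.5, 0.3, -0.2]
[0.0002, -0.0206, -0.0004] [-15.2, 0.3, -0.2]
[0.0002, -0.0257, 0.0002] [-19.9, 0.3, -0.2]
[0.0002, -0.0307, 0.0012] [-24.6, 0.3, -0.2]
[0.0002, -0.0356, 0.0026] [-29.4, 0.3, -0.2]
[0.0001, -0.0403, 0.0044] [-34.1, 0.3, -0.2]
```

>>> arm_command:
  rows:
    - {"dx":0,"dy":-0.0053,"dz":0.0003,"wx":-1.1,"wy":0,"wz":0,"gripper":1}
    - {"dx":0,"dy":-0.0104,"dz":-0.0004,"wx":-5.8,"wy":0,"wz":0,"gripper":1}
    - {"dx":0,"dy":-0.0155,"dz":-0.0006,"wx":-10.5,"wy":0,"wz":0,"gripper":1}
    - {"dx":0,"dy":-0.0206,"dz":-0.0004,"wx":-15.2,"wy":0,"wz":0,"gripper":1}
    - {"dx":0,"dy":-0.0257,"dz":0.0002,"wx":-19.9,"wy":0,"wz":0,"gripper":1}
    - {"dx":0,"dy":-0.0307,"dz":0.0012,"wx":-24.6,"wy":0,"wz":0,"gripper":1}
    - {"dx":0,"dy":-0.0356,"dz":0.0026,"wx":-29.4,"wy":0,"wz":0,"gripper":1}
    - {"dx":0,"dy":-0.0403,"dz":0.0044,"wx":-34.1,"wy":0,"wz":0,"gripper":1}

```text
clock: 31.1
position: [585.9, 144.9, 193.0]
ee_rot: [-0.699, -0.09, 0.703, -0.095]
contact_force: [5.6, -8.5, -0.9]
gripper_width: 0.0
```

```bash
python3 arc2.py 6.9 62 8; python3 - <<'E'
from look import *
shot("12",("scene","side"))
im=cv2.imread("pics/scene12.png")[130:260,220:380]; im2=cv2.imread("pics/side12.png")[180:380,190:410]
cv2.imwrite("pics/c12.png",np.hstack([cv2.resize(im,(400,325),interpolation=cv2.INTER_CUBIC),cv2.resize(im2,(400,325))]))
E
```

```text
t 31.1 phi0 6.305 r 63.0 z 193.0 F [ 5.6 -8.5 -0.9] Ftan -8.61 Frad 5.42 j6 1.32 a 1.833
[0.0005, -0.0047, 0.0] [-1.4, 0.3, -0.3]
[0.0005, -0.0093, -0.0006] [-5.7, 0.3, -0.3]
[0.0004, -0.0139, -0.0008] [-9.9, 0.3, -0.3]
[0.0004, -0.0185, -0.0007] [-14.2, 0.4, -0.3]
[0.0004, -0.0231, -0.0003] [-18.4, 0.4, -0.3]
[0.0004, -0.0276, 0.0005] [-22.7, 0.4, -0.3]
[0.0003, -0.0321, 0.0016] [-27.0, 0.4, -0.3]
[0.0003, -0.0365, 0.003] [-31.2, 0.4, -0.2]
```

View pics/c12.png

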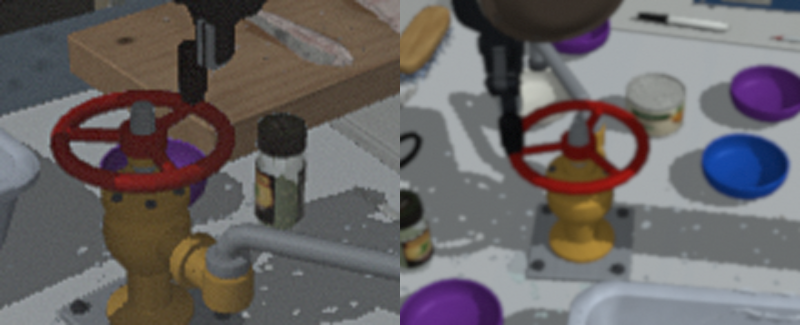

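```bash
python3 - <<'E'
from h import *
for k,a,b in [("10",(266,157.2),(272.5,282.8)),("12",(297.2,158),(253.2,262))]:
    c=cam(np.load(f"pics/side{k}.npz"));s=cam(np.load(f"pics/scene{k}.npz"))
    for p in [atz(s,a,205),atz(c,b,205),tri([(s,a),(c,b)])]:
        print(k,p.round(1),np.arctan2(p[1]-143.5,p[0]-523).round(3),np.hypot(p[1]-143.5,p[0]-523).round(1))
E
```

```text
10 [532.2 199.6 205. ] 1.408 56.8
10 [532.7 206.9 205. ] 1.419 64.1
10 [534.  204.1 202.2] 1.391 61.6
12 [580.4 164.8 205. ] 0.355 61.2
12 [576.3 168.3 205. ] 0.435 58.8
12 [578.9 165.7 203.7] 0.377 60.1
```

>>> arm_command:
  rows:
    - {"dx":0.0005,"dy":-0.0047,"dz":0,"wx":-1.4,"wy":0,"wz":-0.3,"gripper":1}
    - {"dx":0.0005,"dy":-0.0093,"dz":-0.0006,"wx":-5.7,"wy":0,"wz":-0.3,"gripper":1}
    - {"dx":0.0005,"dy":-0.0139,"dz":-0.0008,"wx":-9.9,"wy":0,"wz":-0.3,"gripper":1}
    - {"dx":0.0005,"dy":-0.0185,"dz":-0.0007,"wx":-14.2,"wy":0,"wz":-0.3,"gripper":1}
    - {"dx":0.0005,"dy":-0.0231,"dz":-0.0003,"wx":-18.4,"wy":0,"wz":-0.3,"gripper":1}
    - {"dx":0.0005,"dy":-0.0276,"dz":0.0005,"wx":-22.7,"wy":0,"wz":-0.3,"gripper":1}
    - {"dx":0.0005,"dy":-0.0321,"dz":0.0016,"wx":-27,"wy":0,"wz":-0.3,"gripper":1}
    - {"dx":0.0005,"dy":-0.0365,"dz":0.003,"wx":-31.2,"wy":0,"wz":-0.3,"gripper":1}

```text
clock: 32.0
position: [575.2, 178.5, 192.9]
ee_rot: [-0.648, -0.278, 0.651, -0.28]
contact_force: [6.6, -6.2, -1.3]
gripper_width: -0.2
```

```bash
python3 arc2.py 7.3 62 8
```

```text
t 32.0 phi0 6.874 r 62.9 z 192.9 F [ 6.6 -6.2 -1.3] Ftan -8.83 Frad 1.98 j6 1.81 a 2.381
[0.0004, -0.0034, 0.0002] [-1.3, 0.3, -0.0]
[0.0004, -0.0067, -0.0003] [-4.4, 0.3, -0.0]
[0.0004, -0.01, -0.0005] [-7.5, 0.3, -0.0]
[0.0004, -0.0133, -0.0007] [-10.5, 0.3, -0.0]
[0.0004, -0.0166, -0.0006] [-13.6, 0.3, -0.0]
[0.0004, -0.0199, -0.0003] [-16.6, 0.3, 0.0]
[0.0004, -0.0232, 0.0001] [-19.7, 0.3, 0.0]
[0.0004, -0.0264, 0.0007] [-22.7, 0.3, 0.0]
```

>>> arm_command:
  rows:
    - {"dx":0.0004,"dy":-0.0034,"dz":0,"wx":-1.3,"wy":0,"wz":0,"gripper":1}
    - {"dx":0.0004,"dy":-0.0067,"dz":-0.0003,"wx":-4.4,"wy":0,"wz":0,"gripper":1}
    - {"dx":0.0004,"dy":-0.01,"dz":-0.0005,"wx":-7.5,"wy":0,"wz":0,"gripper":1}
    - {"dx":0.0004,"dy":-0.0133,"dz":-0.0007,"wx":-10.5,"wy":0,"wz":0,"gripper":1}
    - {"dx":0.0004,"dy":-0.0166,"dz":-0.0006,"wx":-13.6,"wy":0,"wz":0,"gripper":1}
    - {"dx":0.0004,"dy":-0.0199,"dz":-0.0003,"wx":-16.6,"wy":0,"wz":0,"gripper":1}
    - {"dx":0.0004,"dy":-0.0232,"dz":0.0001,"wx":-19.7,"wy":0,"wz":0,"gripper":1}
    - {"dx":0.0004,"dy":-0.0264,"dz":0.0007,"wx":-22.7,"wy":0,"wz":0,"gripper":1}

```text
clock: 32.8
position: [558.3, 195.8, 193.1]
ee_rot: [0.582, 0.401, -0.581, 0.404]
contact_force: [8.7, -3.5, -0.9]
gripper_width: 0.0
```

```bash
python3 arc2.py 7.45 62 6; python3 - <<'E'
from look import *
shot("13",("scene","side"))
for n,(x0,y0,x1,y1) in {"scene":(225,130,315,215),"side":(230,210,360,310)}.items():
    im=cv2.imread(f"pics/{n}13.png")[y0:y1,x0:x1]; cv2.imwrite(f"pics/{n}13z.png",cv2.resize(im,None,fx=5,fy=5,interpolation=cv2.INTER_CUBIC))
    im=cv2.imread(f"pics/{n}10.png")[y0:y1,x0:x1]; cv2.imwrite(f"pics/{n}10z.png",cv2.resize(im,None,fx=5,fy=5,interpolation=cv2.INTER_CUBIC))
E
```

```text
t 32.8 phi0 7.261 r 63.1 z 193.1 F [ 8.7 -3.5 -0.9] Ftan -9.14 Frad 1.94 j6 2.17 a 2.782
[0.0006, -0.0022, 0.0006] [0.7, 0.1, -0.2]
[0.0006, -0.0041, 0.0003] [-1.1, 0.1, -0.2]
[0.0006, -0.006, -0.0] [-2.9, 0.2, -0.2]
[0.0006, -0.0079, -0.0003] [-4.7, 0.2, -0.2]
[0.0006, -0.0099, -0.0005] [-6.5, 0.2, -0.2]
[0.0005, -0.0118, -0.0006] [-8.3, 0.2, -0.2]
```

View pics/side13z.png

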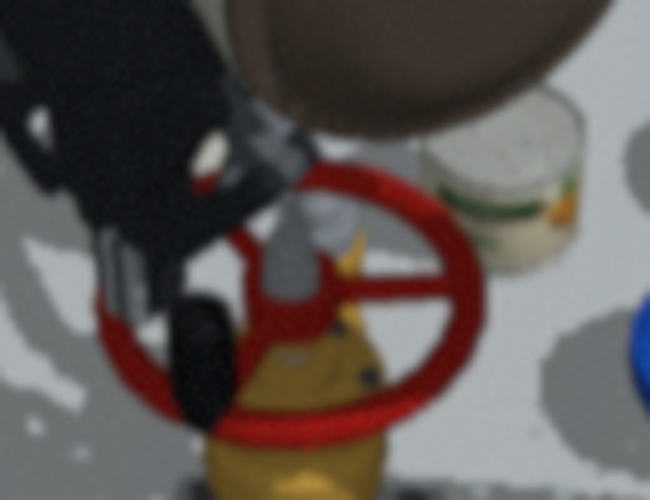

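View pics/side10z.png

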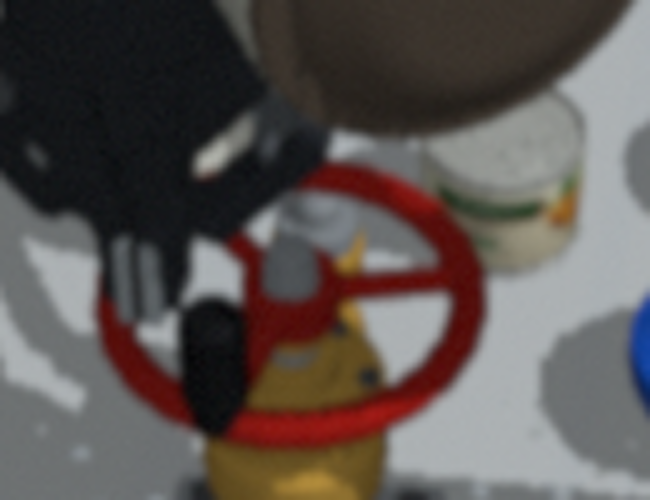

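View pics/scene13z.png

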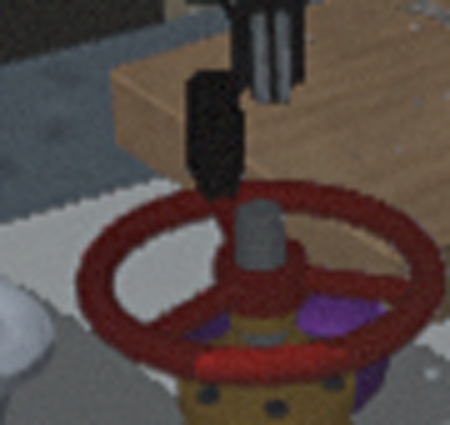

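View pics/scene10z.png

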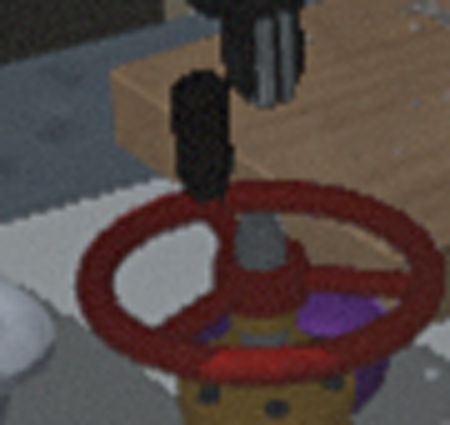

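Compared with the picture just before the bite (knob at scene zoom x = 202), the knob is now at 215, about 0.06 rad short. The stem has clearly risen (its top in the zoom is at y = 200, was 214). The bite came about 0.1 rad later, so about 0.16 rad remains.

>>> arm_command:
  rows:
    - {"dx":0.0006,"dy":-0.0022,"dz":0.0004,"wx":0,"wy":0,"wz":0,"gripper":1}
    - {"dx":0.0006,"dy":-0.0041,"dz":0.0003,"wx":-1.1,"wy":0,"wz":0,"gripper":1}
    - {"dx":0.0006,"dy":-0.006,"dz":0,"wx":-2.9,"wy":0,"wz":0,"gripper":1}
    - {"dx":0.0006,"dy":-0.0079,"dz":-0.0003,"wx":-4.7,"wy":0,"wz":0,"gripper":1}
    - {"dx":0.0006,"dy":-0.0099,"dz":-0.0005,"wx":-6.5,"wy":0,"wz":0,"gripper":1}
    - {"dx":0.0006,"dy":-0.0124,"dz":-0.0006,"wx":-8.3,"wy":0,"wz":0,"gripper":1}
    - {"dx":0.0006,"dy":-0.0124,"dz":-0.0006,"wx":-8.3,"wy":0,"wz":0,"gripper":1}
    - {"dx":0.0006,"dy":-0.0124,"dz":-0.0006,"wx":-8.3,"wy":0,"wz":0,"gripper":1}

```text
clock: 33.7
position: [548.7, 201.0, 193.2]
ee_rot: [0.552, 0.441, -0.549, 0.447]
contact_force: [7.0, -1.8, -1.9]
gripper_width: 0.0
```

```bash
python3 arc2.py 7.2 62 1; python3 - <<'E'
from look import *
shot("14",("scene","side"))
E
```

```text
t 33.7 phi0 7.433 r 62.9 z 193.2 F [ 7.  -1.8 -1.9] Ftan -7.08 Frad 1.25 j6 2.29 a 2.929
[0.0008, 0.0135, 0.0055] [14.4, 0.0, -0.5]
```

>>> arm_command:
  rows:
    - {"dx":0,"dy":0.006,"dz":0.001,"wx":0,"wy":0,"wz":0,"gripper":1}
    - {"dx":0,"dy":0.012,"dz":0.004,"wx":0,"wy":0,"wz":0,"gripper":1}
    - {"dx":0,"dy":0.015,"dz":0.005,"wx":0,"wy":0,"wz":0,"gripper":1}
    - {"dx":-0.03,"dy":0.015,"dz":0.005,"wx":0,"wy":0,"wz":0,"gripper":1}
    - {"dx":-0.07,"dy":0.015,"dz":0.005,"wx":0,"wy":0,"wz":0,"gripper":1}
    - {"dx":-0.11,"dy":0.015,"dz":0.005,"wx":0,"wy":0,"wz":0,"gripper":1}
    - {"dx":-0.14,"dy":0.015,"dz":0.005,"wx":0,"wy":0,"wz":0,"gripper":1}
    - {"dx":-0.14,"dy":0.015,"dz":0.005,"wx":0,"wy":0,"wz":0,"gripper":1}

```text
clock: 34.6
position: [562.9, 193.7, 338.9]
ee_rot: [0.555, 0.441, -0.545, 0.447]
contact_force: [-0.1, -0.5, 0.6]
gripper_width: 0.4
```

```bash
python3 - <<'E'
from look import *
st();shot("15",("scene","side"))
a=[]
for n,(x0,y0,x1,y1) in {"scene":(225,130,315,215),"side":(230,210,360,310)}.items():
    for k in ("10","15"):
        im=cv2.imread(f"pics/{n}{k}.png")[y0:y1,x0:x1]; a.append(cv2.resize(im,(400,300),interpolation=cv2.INTER_CUBIC))
cv2.imwrite("pics/c15.png",np.vstack([np.hstack(a[:2]),np.hstack(a[2:])]))
E
```

```text
{'clock': 34.6, 'position': [562.913, 193.738, 338.903], 'ee_rot': [0.555, 0.441, -0.545, 0.447], 'contact_force': [-0.122, -0.528, 0.581], 'gripper_width': 0.403}
```

View pics/c15.png

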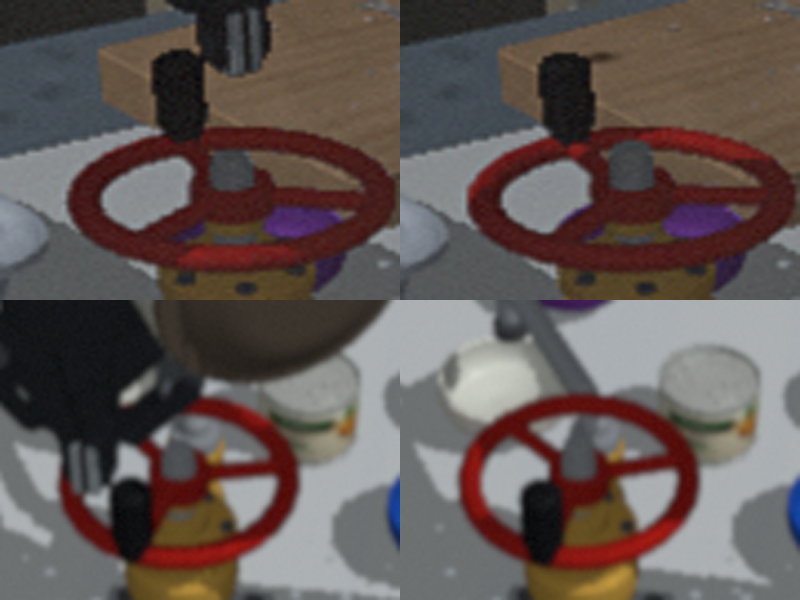

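View pics/scene15.png

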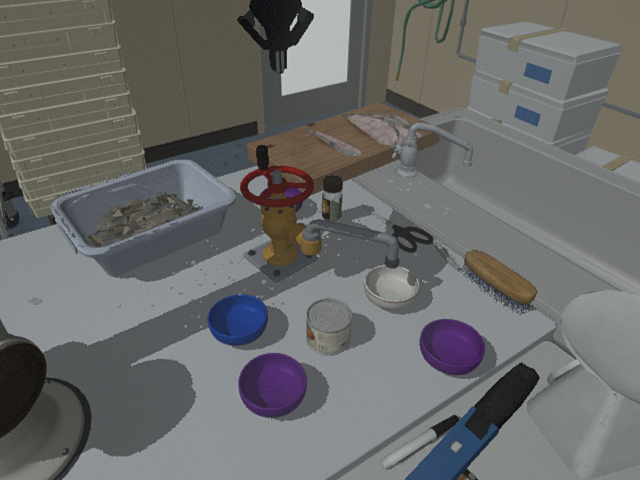

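```bash
python3 - <<'E'
from look import *
st(); print(arm.job_done())
E
```

```text
{'clock': 34.7, 'position': [560.93, 193.359, 333.488], 'ee_rot': [0.552, 0.442, -0.549, 0.446], 'contact_force': [-0.119, -0.149, -0.069], 'gripper_width': 0.117}
the job is handed in; nothing more can be done
None
```

The spout is over the white bowl, and the valve is open by about one full turn counted from the bite. I handed the job in at 34.7 s with the arm clear of everything.

- **Spout:** I swung it about 28° with the fingers round the pipe, then let go. The nozzle measured about 3 mm from the bowl's middle; the two cameras put it between 4 and 7 mm off and disagreed on the direction. My first try passed over the pipe because the open fingers stand farther back, so I repeated it lower. The last picture still shows the nozzle over the bowl.
- **Valve:** I pushed the knob anticlockwise with the closed fingers. There was no real force up to a finger angle of 1.00 rad. At 1.16 rad it read about 7 N, then settled at 8.5–9 N. I took the bite at about 1.11 rad, with an uncertainty of about 6°, and finished one turn further on.
- **Turn checks:** Comparing pictures from just before the bite and the end, the knob stopped about 0.08 rad past its pre-bite position. That fits one turn from the bite to within about 6°, and the stem rose about 4 mm by eye, where 5 mm is expected.
- **Hiccup during the turn:** Partway round, the fingers slid to the inner side of the knob, with about 20 N on the wrist. I backed off, turned the tool to push flat, and carried on; no force reading after that passed about 12 N.
- **Other things:** The bowl, tin and jar look unmoved in the last picture. I checked that by eye only.

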